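# Reload the day-label dispenser in the cold store and set its brake dial

### The job

Change the rolls on the label dispenser: first turn its brake dial back until the white pointer is at the white zero mark, and with the brake left there lift the empty cardboard core off the spindle and put it in the black waste bin. Then slide the coloured label rolls lying on the bench fully home down the spindle in the order blue, green, yellow, orange from the bottom up, leaving out any colour that is not there. Last, turn the dial clockwise until its pointer is exactly at the red flag, and leave everything else on the bench standing where it is.

Things in the scene. Friction and masses are not known exactly. Their poses are not given: they have to be found in the camera images.
- blue_roll_c (a point): Centre (half-way up, on the axis) of the blue label roll: a ring 60 mm in outside diameter, 20 mm high, bore 39 mm with a cardboard-brown lining, 0.06 kg, lying flat on the bench at the start. Its z axis is the ring's axis (the ring is the same either way up). May be absent.
- green_roll_c (a point): Centre (half-way up, on the axis) of the green label roll: a ring 60 mm in outside diameter, 20 mm high, bore 39 mm with a cardboard-brown lining, 0.06 kg, lying flat on the bench at the start. Its z axis is the ring's axis (the ring is the same either way up). May be absent.
- yellow_roll_c (a point): Centre (half-way up, on the axis) of the yellow label roll: a ring 60 mm in outside diameter, 20 mm high, bore 39 mm with a cardboard-brown lining, 0.06 kg, lying flat on the bench at the start. Its z axis is the ring's axis (the ring is the same either way up). May be absent.
- orange_roll_c (a point): Centre (half-way up, on the axis) of the orange label roll: a ring 60 mm in outside diameter, 20 mm high, bore 39 mm with a cardboard-brown lining, 0.06 kg, lying flat on the bench at the start. Its z axis is the ring's axis (the ring is the same either way up). May be absent.
- spindle_foot (a point): Foot of the dispenser's upright steel spindle, on the top face of the dispenser's blue base, which is 30 mm above the bench. Axes are those of the dispenser: x to its far side (tear bar), y to its left, z up. The spindle is 30 mm in diameter and stands 76 mm above this point, its top tapering to 22 mm over the last 8 mm. The base is 150 mm (x) by 270 mm (y); this point lies 70 mm to +y of its centre. A tear bar 12 mm high runs along the far edge, 66 to 74 mm to +x.
- core_c (a point): Centre of the empty cardboard core: a tube 46 mm outside diameter, 39 mm bore, 60 mm high, 0.03 kg, at the start standing over the spindle on the base. z along its axis.
- bin_in (a point): Centre of the inner floor of the fixed, open-topped black waste bin: 150 x 150 mm outside, 70 mm high, walls 4 mm; x and y along its sides.
- dial_grip (a point): On the vertical axis of the brake dial, 62 mm above the bench, at the height to grip: the dial is a grey disc of 60 mm diameter carrying an upright bar grip 54 mm long, 14 mm thick, that rises from the disc to 74 mm above the bench. The dial is on the same base, 145 mm to the spindle's -y side. x of this point runs along the bar, away from the pointer end. Turning takes about 0.04 N m; the dial stays where it is left.
- dial_pointer (a point): Tip of the dial's white pointer, 40 mm from the dial's axis in line with the bar. It turns with the dial.
- flag_mark (a point): Point 40 mm from the dial's axis on the line of the small red flag at the rim of the dial's black scale. Where the flag stands varies from start to start; the robot cannot move it. The dial is set when dial_pointer coincides with this point.
- dial (a joint): Angle of the brake dial (rad), growing clockwise seen from above, from -0.4 to 4.6 (stops). 0: pointer at the white zero mark, which is on the dispenser's -x side (towards the robot). Turning the dial clockwise sweeps the pointer from -x through +y, +x to -y of the dispenser.
- flag (a joint): Angle of the red flag on the same scale as the dial (rad).
- tub_c (a point): Bystander, to be left alone: yellow tub, 72 mm diameter, 70 mm high; its centre.
- jar_c (a point): Bystander, to be left alone: amber jar with red lid, 64 mm diameter, 85 mm high; its centre.
- can_c (a point): Bystander, to be left alone: small metal can, 54 mm diameter, 60 mm high; its centre.
- scraper_c (a point): Bystander, to be left alone: small cleaning brush lying down, blue handle, 160 mm long, 20 mm thick; its centre.
Not all that is in view belongs to the job. Several things look just like the part that bears yellow_roll_c: the one meant starts farthest to the robot's left.

How it is judged:
By the outcome, as a careful person would: the job done as asked, in the order asked, and still so for the second after the job is handed in, with the robot touching nothing.
Of blue_roll, green_roll, yellow_roll, orange_roll only 3 to 4 are there at a start; the rules pass over those that are not, and their reading is None.
At some moment in a run one of blue_roll, green_roll, yellow_roll, orange_roll may be knocked a few centimetres aside while the robot is not near it.
Once in a run the grip may slacken for a moment while it holds something.
It also fails if it takes over 210 s, if anything falls off the work surface, if the arm or the gripper's body presses on something with over 40 N, if the wrist force passes 120 N, or if a joint passes its speed limit or range.

### The arm

A 7-joint arm with a two-finger parallel gripper is mounted at the origin on the work surface. World frame = base frame: x ahead of the robot, y to its left, z up, the work surface at z = 0. Lengths are in mm, angles in rad, forces in N, time in s.
With the tool pointing down it reaches from about 400 to 750 mm from the base axis. Payload 19.5 kg.
Tool frame: the origin (TCP) lies at the very end of the fingers, on their centre line; the grasp point (between the pads) lies r.hold_point_z behind it (r.hold_point_z is the distance from the TCP to the grasp point, in mm); z points along the fingers, x is the direction in which the jaws open and shut, and the axes are right-handed (so a half turn about z gives the same grasp; the last joint's range is limited). The gripper opens to 85 mm and grips with 20 to 120 N. Pads are 22 mm wide; open, the fingers measure 114 mm over their backs; the gripper's body (76 mm by 85 mm) begins 54 mm behind the grasp point. The pads swing forward as they close: fully open they stand 13 mm farther back than shut.
Start: joints at [-1.226, 0.707, -0.028, 1.485, 0.022, 0.951, -0.075], TCP at [216.891, 532.497, 231.268] pointing down, gripper open.
Joint ranges: [-2.71, 2.71], [-0.32, 2.16], [-1.57, 1.52], [0, 2.45], [-1.46, 4.6], [0, 2.02], [-2.83, 2.83]. Speed limits (rad/s): [1.89, 1.89, 2.57, 2.57, 3.01, 3.01, 3.01].

### API

Orientations are given as a unit quaternion [x, y, z, w].
In Python, from station import r, optics gives the robot as it stands. The module is installed in compiled form; this text tells all that it offers.
- The arm moves only by the tool apply_moves, never from a script. Its argument "rows" is a list of rows, each a list of 3 entries, a list of its own where there are three numbers: the turn, a rotation vector about the tool's x, y, z in degrees, then the shift along the tool's x, y, z in cm, then the gripper's target within -1 to 1 (shut at 1, half-way at 0, fully open at -1). In form: [[[ax, ay, az], [x, y, z], fingers], ...]. A call has 1 to 12 rows; each row is the pose to reach, as a shift and turn from the pose commanded when the call began, along the tool's axes at that moment; what a row does not reach only later rows make up. A row lasts 1/10 s, in which the tool goes at most 50 mm and 8.59 degrees, less where a joint would pass 70% of its speed; a pose out of reach is approached as far as the arm can. A call with a gripper value outside its range is refused whole. The fingers move at their own pace and stop on an object; "newtons" is the grip in N (left out, the last holds). Time passes only in rows, so rows that repeat a pose let the fingers close. It gives the time, the measured TCP pose, the force and the opening at its end, in the units of the state.
- r.get_obs(): the state, without advancing time (a new reading comes with each control period).
- optics.camera(name): name is "side" or "top" or "wrist"; returns a dict with "color" (480x640x3 uint8, red, green, blue), "camera_matrix" (3x3 intrinsics, pixels), "extrinsics" (4x4, takes a point from camera to world coordinates); the wrist camera has in their place "mount" (4x4, takes a point from camera to tool coordinates, whose origin is the TCP and whose axes are the tool frame's). Camera axes: x right, y up, looking along -z (the intrinsics and any distortion apply to the point x, -y, -z); pixel columns grow to the right and rows downward; lengths in mm; the calibration is good to about 2 mm. The wrist camera is an equidistant fisheye: a pixel r from the principal point sees the ray r / f radians off the axis. A picture is of the moment at which its call begins: read the wrist's pose just before it. There is no depth.
- r.close_job(): hands the job in, once; it reports no verdict.
The state is a dict: "clock": time; "qpos": joint angles; "qvel": joint speeds; "effort": joint torques, N m; "eef_pos": TCP position; "tcp_rot": TCP orientation; "wrist_force": force on the tool from outside, world axes, zero at the start; "wrist_torque": the same for the moment, N m; "grip_width": opening from 0.0 (shut) to 1.0 (fully open).
Only numpy, scipy, OpenCV 4.12 (cv2) and the standard library are available. Lean on these libraries where they do the work, as an engineer would, in place of code of your own. Each camera call takes 0.05 s, during which the arm holds its last target.

## Working session

There is one attempt and no reset: what is moved stays moved. The work goes in short steps, Python scripts to look and compute and a tool call to move; the robot and the scene stay as the last step left them, time stands still between calls to the robot, and variables do not carry over. Pictures are saved under pics/ and viewed, and the job is handed in when it is done.

Besides the shell and the picture viewer there is one more tool, called after "Call:" as name([rows], argument=value, ...), one row to a line, values as JSON. apply_moves: Moves the arm, as the interface text tells. Its arguments: {"type":"object","properties":{"rows":{"type":"array"},"newtons":{"type":"number"}},"required":["rows"]}

```bash
mkdir -p pics; ls; cat > h.py <<'E'
from station import r, optics
import numpy as np, cv2
from scipy.spatial.transform import Rotation as R
def snap(n,f):
    o=r.get_obs(); c=optics.camera(n)
    cv2.imwrite('pics/'+f,cv2.cvtColor(np.array(c['color']),cv2.COLOR_RGB2BGR))
    return o,c
E
python3 - <<'E'
from h import *
print(r.hold_point_z)
o,c=snap('top','top0.png'); print(o); print(c['camera_matrix'],c['extrinsics'],[k for k in c])
o,c=snap('side','side0.png'); print(c['camera_matrix'],c['extrinsics'])
o,c=snap('wrist','wrist0.png'); print(c['camera_matrix'],c['mount'],c.keys())
E
```

```text
pics
18.700000000000003
{'clock': 0.0, 'qpos': array([-1.22569783,  0.70711119, -0.02756953,  1.48501069,  0.02201444,
        0.95091181, -0.0755007 ]), 'qvel': array([-3.09993648e-04, -4.02890984e-05, -3.88639191e-05,  4.23751261e-04,
        3.63440163e-04,  4.64380187e-04, -1.64609040e-03]), 'effort': array([-7.42147404e-04, -8.83212948e+01,  1.23442356e+00, -2.36182952e+01,
        1.70145056e-02,  6.15568802e-03,  1.22654731e-05]), 'eef_pos': array([216.82735383, 532.25420475, 230.82044831]), 'tcp_rot': array([ 8.29834604e-01,  5.58009145e-01, -4.48798358e-04,  3.50245013e-04]), 'wrist_force': array([-0.59275794, -0.61151395,  0.18878506]), 'wrist_torque': array([-0.0383653 , -0.01357785,  0.00225816]), 'grip_width': 1.0051636272938327}
[[499.4125637    0.         327.69247834]
 [  0.         499.4125637  243.17495859]
 [  0.           0.           1.        ]] [[ 2.67222705e-02  9.84214948e-01 -1.74948156e-01  3.24669186e+02]
 [-9.99641237e-01  2.66287359e-02 -2.88247418e-03 -1.46666331e+01]
 [ 1.82167406e-03  1.74962417e-01  9.84573428e-01  1.11146315e+03]
 [ 0.00000000e+00  
[... 228 characters left out ...]
75e-01  8.89025558e-02 -1.67448730e-01  3.27234483e+02]
 [-1.88027700e-01  5.69642746e-01 -8.00095448e-01 -8.90110878e+02]
 [ 2.42554245e-02  8.17070057e-01  5.76027948e-01  7.14802219e+02]
 [ 0.00000000e+00  0.00000000e+00  0.00000000e+00  1.00000000e+00]]
[[371.64829954   0.         324.38077635]
 [  0.         371.64829954 238.09251267]
 [  0.           0.           1.        ]] [[ 9.99999269e-01  7.54357545e-05  1.20703504e-03  3.77025523e-01]
 [ 4.06699911e-04 -9.60902181e-01 -2.76887763e-01 -7.00587092e+01]
 [ 1.13895537e-03  2.76888051e-01 -9.60901509e-01 -1.41899488e+02]
 [ 0.00000000e+00  0.00000000e+00  0.00000000e+00  1.00000000e+00]] dict_keys(['color', 'camera_matrix', 'mount'])
```

View pics/top0.png

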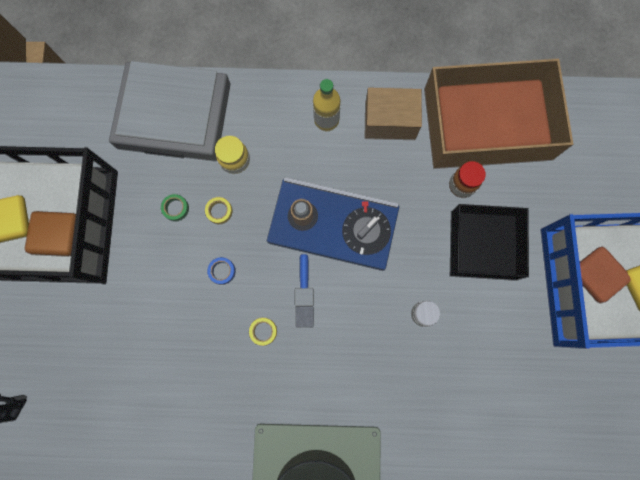

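View pics/side0.png

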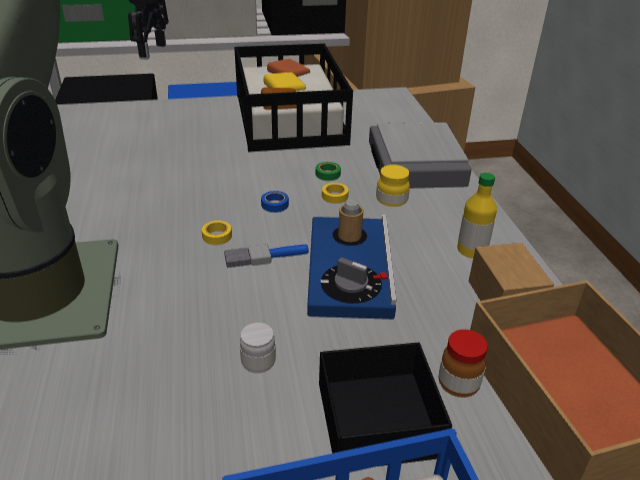

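View pics/wrist0.png

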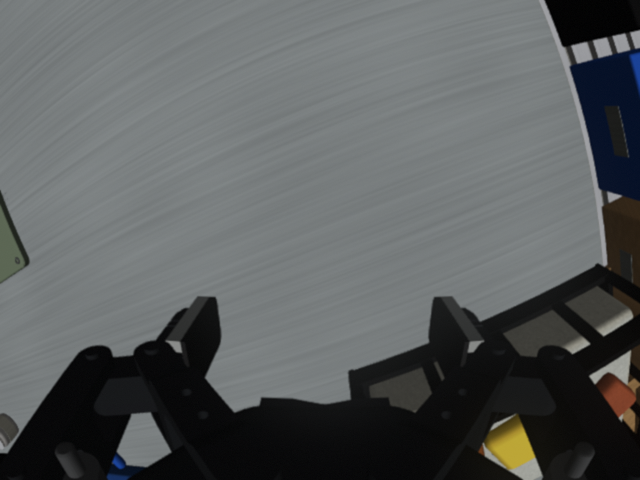

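The candidates for the yellow roll are the yellow ring at top (218,210), the yellow ring at (263,331) and the yellow tub at (231,150), which is a bystander. The leftmost ring is (218,210), so that's the one. Green is at (174,207) and blue at (221,270), and there's no orange ring. Next I'll measure positions and take a close crop.

```bash
cat >> h.py <<'E'
def ray(c,uv,o=None):
    K=c['camera_matrix'];u,v=uv
    x=(u-K[0,2])/K[0,0]; y=(v-K[1,2])/K[1,1]
    if 'extrinsics' in c: T=c['extrinsics']; d=np.array([x,-y,-1.])
    else:
        rr=np.hypot(x,y); s=np.sin(rr)/rr if rr>1e-9 else 1.
        d=np.array([x*s,-y*s,-np.cos(rr)])
        W=np.eye(4);W[:3,:3]=R.from_quat(o['tcp_rot']).as_matrix();W[:3,3]=o['eef_pos'];T=W@c['mount']
    d=T[:3,:3]@d
    return T[:3,3],d/np.linalg.norm(d)
def onz(c,uv,z,o=None):
    p,d=ray(c,uv,o); return p+d*(z-p[2])/d[2]
def proj(c,P,o=None):
    K=c['camera_matrix']
    if 'extrinsics' in c: T=c['extrinsics']
    else:
        W=np.eye(4);W[:3,:3]=R.from_quat(o['tcp_rot']).as_matrix();W[:3,3]=o['eef_pos'];T=W@c['mount']
    q=T[:3,:3].T@(np.array(P)-T[:3,3]); x,y,z=q[0],-q[1],-q[2]
    if 'extrinsics' in c: return np.array([K[0,0]*x/z+K[0,2],K[1,1]*y/z+K[1,2]])
    h=np.hypot(x,y); t=np.arctan2(h,z)/max(h,1e-9)
    return np.array([K[0,0]*x*t+K[0,2],K[1,1]*y*t+K[1,2]])
HUES={'blue':(100,125,120),'green':(55,85,80),'yellow':(22,33,120),'orange':(8,18,150),'red':(0,6,150)}
def blobs(c,col,amin=60,smin=None):
    hsv=cv2.cvtColor(np.array(c['color']),cv2.COLOR_RGB2HSV); a,b,s=HUES[col]
    m=cv2.inRange(hsv,(a,smin or s,60),(b,255,255))
    cs,_=cv2.findContours(m,cv2.RETR_EXTERNAL,cv2.CHAIN_APPROX_NONE)
    return [(cv2.contourArea(k),k) for k in cs if cv2.contourArea(k)>amin]
E
python3 - <<'E'
from h import *
for n in ('top','side'):
    o,c=snap(n,n+'1.png')
    for col in HUES:
        for a,k in blobs(c,col):
            (u,v),_,_=cv2.fitEllipse(k)
            print(n,col,int(a),round(u,1),round(v,1),onz(c,(u,v),10 ).round(1))
    im=cv2.cvtColor(np.array(c['color']),cv2.COLOR_RGB2BGR)
    cr=im[165:285,150:410] if n=='top' else im[190:325,200:410]
    cv2.imwrite('pics/crop_%s.png'%n,cv2.resize(cr,None,fx=3,fy=3,interpolation=cv2.INTER_CUBIC))
E
```

```text
top blue 515 220.7 270.4 [452.7 224.   10. ]
top blue 212 303.6 270.0 [458.5  40.3  10. ]
top blue 4934 606.9 279.9 [ 454.5 -631.3   10. ]
top blue 5214 330.5 224.4 [563.5 -16.6  10. ]
top green 503 173.9 206.8 [594.6 339.6  10. ]
top green 115 326.2 85.3 [900.8   2.2  10. ]
top yellow 514 262.5 331.1 [322.8 124.8  10. ]
top yellow 291 634.6 282.7 [ 450.  -692.2   10. ]
top yellow 467 217.9 209.8 [590.5 239.3  10. ]
top yellow 1034 12.4 218.5 [557.6 701.4  10. ]
top yellow 761 230.2 152.1 [728.3 219.8  10. ]
top yellow 382 326.0 101.4 [859.9   1.5  10. ]
top orange 71 43.5 251.0 [485.4 622.   10. ]
top orange 690 48.2 227.5 [539.3 618.1  10. ]
top red 521 471.2 174.0 [ 690.8 -336.7   10. ]
side blue 5321 375.5 461.5 [ 504.2 -435.8   10. ]
side blue 306 289.1 250.5 [459.1  41.2  10. ]
side blue 4559 348.8 271.1 [559.4 -39.1  10. ]
side blue 69 274.1 196.8 [455.2 241.4  10. ]
side blue 240 274.3 200.7 [453.6 225.   10. ]
side blue 867 201.9 89.9 [317.4 877.6  10. ]
side green 130 487.0 178.9 [957.6 245.9  10. ]
side green 149 327.8 170.1 [595.7 341.4  10. ]
side green 2758 93.7 20.1 [ -76.6 1646.1   10. ]
side yellow 114 465.2 250.1 [800.1 -11.3  10. ]
side yellow 560 216.4 232.1 [323.9 125.   10. ]
side yellow 897 480.7 206.6 [894.2 134.   10. ]
side yellow 423 334.7 192.5 [591.  239.1  10. ]
side yellow 780 393.6 179.8 [738.1 274.3  10. ]
side yellow 497 284.1 80.7 [572.2 919.9  10. ]
side orange 563 463.7 362.1 [ 686.3 -289.1   10. ]
side orange 10176 580.4 377.8 [ 851.6 -349.4   10. ]
side orange 683 489.9 148.7 [1028.3  390.5   10. ]
side orange 127 273.5 90.1 [529.7 848.4  10. ]
side orange 393 287.1 67.0 [ 598.6 1039.    10. ]
side red 1051 467.1 346.3 [ 704.5 -257.9   10. ]
```

View pics/crop_top.png

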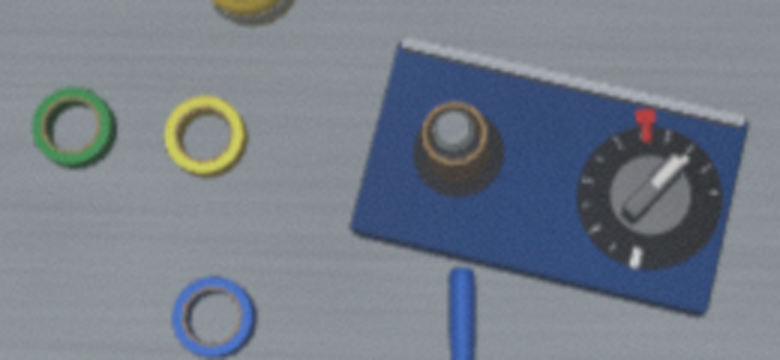

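View pics/crop_side.png

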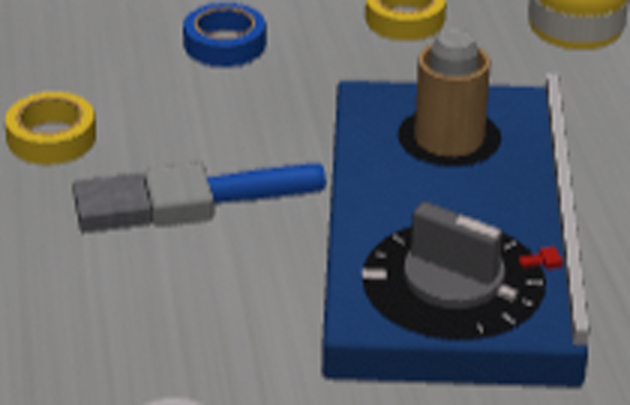

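The crop confirms it: green ring, the left yellow ring, blue ring, core on the spindle, and the dial with its pointer past the red flag. Now the dispenser, bin and dial geometry.

```bash
cat > geo.py <<'E'
from h import *
c=optics.camera('top')
hsv=cv2.cvtColor(np.array(c['color']),cv2.COLOR_RGB2HSV)
k=max([b for b in blobs(c,'blue') if abs(cv2.fitEllipse(b[1])[0][0]-330)<30],key=lambda b:b[0])[1]
k=cv2.convexHull(k)
P=np.array([onz(c,q[0],30)[:2] for q in k],np.float32)
rc=cv2.minAreaRect(P); print('base',rc, cv2.boxPoints(rc).round(1).tolist())
E
python3 - <<'E'
from geo import *
B=cv2.boxPoints(rc)
# white pts in dial area
im=np.array(c['color']).astype(int)
sub=im[200:262,335:395]; 
cr=cv2.resize(cv2.cvtColor(sub.astype(np.uint8),cv2.COLOR_RGB2BGR),None,fx=10,fy=10,interpolation=cv2.INTER_CUBIC)
cv2.imwrite('pics/dial0.png',cr)
E
```

```text
base ((558.6848754882812, -21.3233642578125), (264.8083190917969, 140.55645751953125), 78.13248443603516) [[462.70001220703125, -136.39999389648438], [600.2000122070312, -165.39999389648438], [654.7000122070312, 93.80000305175781], [517.0999755859375, 122.69999694824219]]
```

View pics/dial0.png

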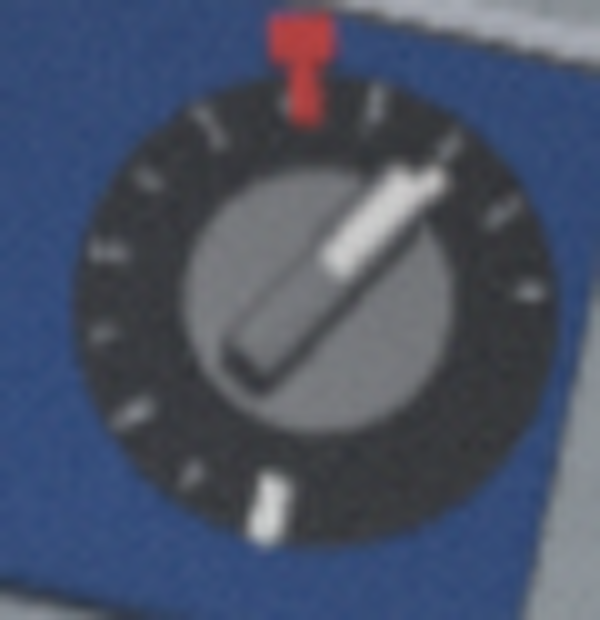

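```bash
python3 - <<'E'
from geo import *
def cp(x,y,z): return onz(c,((x+.5)/10-.5+335,(y+.5)/10-.5+200),z)[:2]
for z in (30,38,45,50): print(z,'disc',cp(319,300,z).round(1))
C=cp(315,310,31); print('scale centre',C)
a=lambda p: np.degrees(np.arctan2(p[1],p[0]))
z0=cp(268,508,31)-C; f=cp(304,110,31)-C; 
print('zero ang',a(z0),'flag',a(f), 'bar', a(cp(420,180,74)-cp(262,360,74)))
x=np.array([.9785,-.206]);y=np.array([.206,.9785]); ctr=np.array([558.7,-21.3])+4.4*x
print('spindle',ctr+70*y,'dial',ctr-75*y)
print('spindle top px', proj(c,[*(ctr+70*y),106]), 'dial base px',proj(c,[*(ctr-75*y),31]))
# bin
im=np.array(c['color']); m=(im.max(2)<45).astype(np.uint8)
m[:, :430]=0; m[:,545:]=0; m[:195]=0;m[290:]=0
k=max(cv2.findContours(m,0,1)[0],key=cv2.contourArea); print(cv2.boundingRect(k))
P=np.array([onz(c,q[0],70)[:2] for q in cv2.convexHull(k)],np.float32); print(cv2.minAreaRect(P),cv2.boxPoints(cv2.minAreaRect(P)))
E
```

```text
base ((558.4796752929688, -21.372604370117188), (264.8186950683594, 140.76263427734375), 78.1708755493164) [[462.3999938964844, -136.5], [600.2000122070312, -165.39999389648438], [654.5, 93.80000305175781], [516.7000122070312, 122.69999694824219]]
30 disc [549.7 -96.3]
38 disc [548.1 -95.7]
45 disc [546.6 -95.2]
50 disc [545.6 -94.8]
scale centre [547.24346438 -95.39409821]
zero ang 167.70478878760014 flag 3.849140228547152 bar -39.599921819388825
spindle [577.4254  46.2886] dial [547.5554 -95.5939]
spindle top px [300.64886884 207.21805461] dial base px [366.14236674 230.41396451]
(451, 205, 77, 75)
((522.9786987304688, -353.3113708496094), (161.25347900390625, 153.6527862548828), 88.05235290527344) [[ 443.45648 -431.2805 ]
 [ 597.0205  -436.5026 ]
 [ 602.5009  -275.34225]
 [ 448.9369  -270.12015]]
```

```bash
cat > mv.py <<'E'
import sys
from h import *
def plan(P,th,quiet=False):
    o=r.get_obs(); M=R.from_quat(o['tcp_rot']); d=M.inv().apply(np.array(P)-o['eef_pos'])/10
    x=M.as_matrix()[:,0]; z=M.as_matrix()[:,2]; cur=np.degrees(np.arctan2(x[1],x[0]))
    # desired rotation: z down, x at th
    t=np.radians(th); X=[np.cos(t),np.sin(t),0]; Z=[0,0,-1]; Y=np.cross(Z,X)
    rv=np.degrees((M.inv()*R.from_matrix(np.array([X,Y,Z]).T)).as_rotvec())
    print('t %.2f'%o['clock'],'tcp',o['eef_pos'].round(1),'theta %.1f'%cur,'tilt',z.round(3),'q7 %.2f'%o['qpos'][6],'F',o['wrist_force'].round(1),'grip %.3f'%o['grip_width'])
    print('turn',rv.round(1),'shift cm',d.round(2))
if __name__=='__main__':
    a=[float(v) for v in sys.argv[1:]]; plan(a[:3],a[3])
E
python3 mv.py 547.3 -95.5 210 -50
```

```text
t 0.35 tcp [216.9 532.4 231.1] theta 67.8 tilt [-0. -0. -1.] q7 -0.08 F [0.2 0.7 1.1] grip 0.999
turn [  0.    0.  117.8] shift cm [-45.69  54.29   2.13]
```

Call:
apply_moves([
  [[0, 0, 117], [-45.7, 54.3, 2.1], -1],
  [[0, 0, 117], [-45.7, 54.3, 2.1], -1],
  [[0, 0, 117], [-45.7, 54.3, 2.1], -1],
  [[0, 0, 117], [-45.7, 54.3, 2.1], -1],
  [[0, 0, 117], [-45.7, 54.3, 2.1], -1],
  [[0, 0, 117], [-45.7, 54.3, 2.1], -1],
  [[0, 0, 117], [-45.7, 54.3, 2.1], -1],
  [[0, 0, 117], [-45.7, 54.3, 2.1], -1],
  [[0, 0, 117], [-45.7, 54.3, 2.1], -1],
  [[0, 0, 117], [-45.7, 54.3, 2.1], -1],
  [[0, 0, 117], [-45.7, 54.3, 2.1], -1],
  [[0, 0, 117], [-45.7, 54.3, 2.1], -1],
])

```text
clock: 1.55
eef_pos: [496.8, -0.2, 213.7]
tcp_rot: [0.952, -0.306, 0.0, -0.0]
wrist_force: [0.6, 1.6, 0.5]
grip_width: 1.0
```

```bash
python3 mv.py 547.3 -95.5 210 -129.6
```

```text
t 1.55 tcp [ 4.968e+02 -2.000e-01  2.137e+02] theta -35.6 tilt [ 0.  0. -1.] q7 -0.34 F [0.6 1.6 0.5] grip 1.000
turn [-0.  0. 94.] shift cm [9.65 4.8  0.37]
```

Call:
apply_moves([
  [[0, 0, 94], [9.65, 4.8, 0.4], -1],
  [[0, 0, 94], [9.65, 4.8, 0.4], -1],
  [[0, 0, 94], [9.65, 4.8, 0.4], -1],
  [[0, 0, 94], [9.65, 4.8, 0.4], -1],
  [[0, 0, 94], [9.65, 4.8, 0.4], -1],
  [[0, 0, 94], [9.65, 4.8, 0.4], -1],
  [[0, 0, 94], [9.65, 4.8, 0.4], -1],
  [[0, 0, 94], [9.65, 4.8, 0.4], -1],
  [[0, 0, 94], [9.65, 4.8, 0.4], -1],
  [[0, 0, 94], [9.65, 4.8, 0.4], -1],
  [[0, 0, 94], [9.65, 4.8, 0.4], -1],
  [[0, 0, 94], [9.65, 4.8, 0.4], -1],
])

```text
clock: 2.75
eef_pos: [547.2, -93.0, 209.3]
tcp_rot: [-0.427, 0.904, -0.0, -0.0]
wrist_force: [0.1, 0.1, 0.1]
grip_width: 0.997
```

```bash
python3 mv.py 547.3 -95.5 210 -129.6; python3 - <<'E'
from h import *
print(r.get_obs()['qpos'].round(2))
o,c=snap('wrist','w1.png')
E
```

```text
t 2.75 tcp [547.2 -93.  209.3] theta -129.4 tilt [-0.001 -0.    -1.   ] q7 -1.47 F [0.1 0.1 0.1] grip 0.997
turn [ 0.  -0.   0.2] shift cm [ 0.19 -0.17 -0.07]
[-0.28  0.85  0.85  1.6  -0.72  1.03 -1.47]
```

View pics/w1.png

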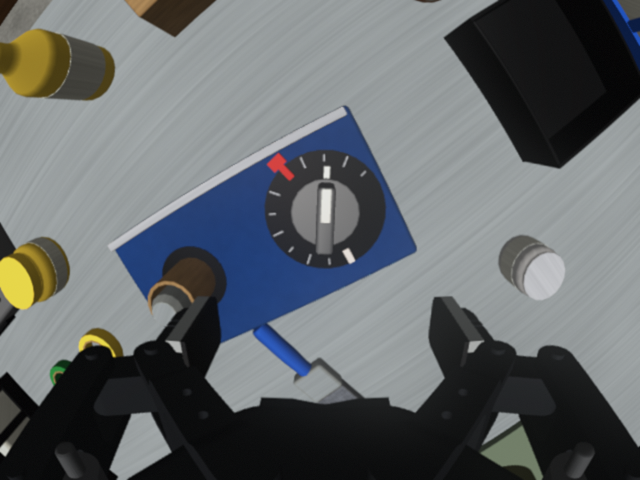

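The wrist view shows the bar nearly vertical at px (326,215), the pointer tip at (326,172), the flag at (280,166) and the zero mark at (349,257). I'll measure the angles from here.

```bash
cat > dial.py <<'E'
from h import *
import sys
f=sys.argv[1]; u0,v0,w=[int(x) for x in sys.argv[2:5]]
o,c=snap('wrist',f)
im=cv2.imread('pics/'+f)
s=600//w
cv2.imwrite('pics/z_'+f,cv2.resize(im[v0:v0+w,u0:u0+w],None,fx=s,fy=s,interpolation=cv2.INTER_CUBIC))
hsv=cv2.cvtColor(im,cv2.COLOR_BGR2HSV)
sl=np.zeros(hsv.shape[:2],np.uint8); sl[v0:v0+w,u0:u0+w]=1
w_=((hsv[...,1]<40)&(hsv[...,2]>190)&(sl>0)).astype(np.uint8)
rd=((hsv[...,1]>120)&((hsv[...,0]<8)|(hsv[...,0]>172))&(hsv[...,2]>80)&(sl>0)).astype(np.uint8)
for nm,m in (('white',w_),('red',rd)):
    n,l,st,ce=cv2.connectedComponentsWithStats(m)
    for i in range(1,n):
        if st[i,4]>=12: print(nm,st[i].tolist(),ce[i].round(1),onz(c,ce[i],31,o).round(1),onz(c,ce[i],74,o).round(1))
E
python3 dial.py w2.png 255 140 140
```

```text
white [255, 140, 37, 21, 230] [270.7 148.8] [621.4 -93.9  31. ] [618.8 -99.7  74. ]
white [324, 167, 6, 11, 57] [326.5 171.9] [ 575.1 -118.2   31. ] [ 578.7 -120.7   74. ]
white [321, 190, 10, 33, 301] [325.5 205.9] [552.4 -98.6  31. ] [ 559.1 -103.7   74. ]
white [343, 249, 11, 14, 79] [348.4 255.8] [503.4 -85.6  31. ] [516.7 -92.5  74. ]
red [268, 153, 27, 28, 334] [280.8 166.2] [604.1 -90.8  31. ] [603.8 -97.1  74. ]
```

View pics/z_w2.png

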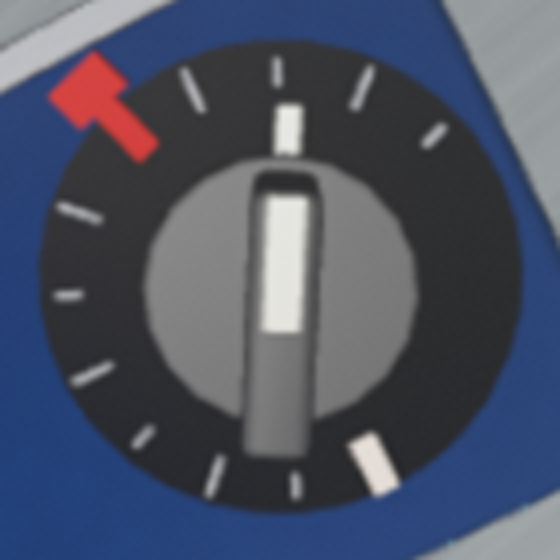

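```bash
cat > circ.py <<'E'
from h import *
def dialc(c,o,seed):
    im=np.array(c['color']); hsv=cv2.cvtColor(im,cv2.COLOR_RGB2HSV)
    nb=((hsv[...,0]>95)&(hsv[...,0]<130)&(hsv[...,1]>120)).astype(np.uint8)  # blue base
    pts=[]
    for a in np.arange(0,360,3):
        for rr in np.arange(25,110,.25):
            u,v=seed[0]+rr*np.cos(np.radians(a)),seed[1]+rr*np.sin(np.radians(a))
            if not(0<=u<639.5 and 0<=v<479.5): break
            if nb[int(round(v)),int(round(u))]: pts.append(onz(c,(u,v),31,o)[:2]); break
    P=np.array(pts)
    for _ in range(6):
        A=np.c_[2*P,np.ones(len(P))]; s=np.linalg.lstsq(A,(P**2).sum(1),rcond=None)[0]
        rad=np.sqrt(s[2]+s[0]**2+s[1]**2); e=abs(np.hypot(*(P-s[:2]).T)-rad)
        if (e>1).sum()==0: break
        P=P[e<max(1,np.median(e)*2.5)]
    return s[:2],rad,len(P),e.max()
E
python3 - <<'E'
from circ import *
o=r.get_obs();c=optics.camera('wrist')
C,rad,n,e=dialc(c,o,(325,209)); print(C,rad,n,e)
a=lambda p:np.degrees(np.arctan2(p[1]-C[1],p[0]-C[0]))
z0=np.array([503.4,-85.6]);print('zero',a(z0))
for z in (31,36,40,44): print(z,'ptr',a(onz(c,(326.5,171.9),z,o)),'r',np.hypot(*(onz(c,(326.5,171.9),z,o)[:2]-C)))
print('flag stem', a(onz(c,(255+147/4,140+147/4),32,o)))
E
```

```text
[549.7124001  -95.55418311] 53.65489172235298 113 0.7732705773278781
zero 167.86964716770774
31 ptr -41.5049573188327 r 34.00615350144435
36 ptr -41.40903519518262 r 34.51949064387858
40 ptr -41.33432759590488 r 34.93022817592141
44 ptr -41.26135664119783 r 35.34102371374372
flag stem 4.513205886529616
```

```bash
python3 mv.py 548.7 -95.5 47 -131.4
```

```text
t 2.90 tcp [547.2 -93.1 209.6] theta -129.1 tilt [-0. -0. -1.] q7 -1.46 F [ 0.3 -0.4  0.4] grip 1.003
turn [-0.  -0.   2.3] shift cm [ 0.09 -0.27 16.26]
```

Call:
apply_moves([
  [[0, 0, 2.3], [0.1, -0.27, 4], -1],
  [[0, 0, 2.3], [0.1, -0.27, 8], -1],
  [[0, 0, 2.3], [0.1, -0.27, 11.5], -1],
  [[0, 0, 2.3], [0.1, -0.27, 14], -1],
  [[0, 0, 2.3], [0.1, -0.27, 15.5], -1],
  [[0, 0, 2.3], [0.1, -0.27, 16.2], -1],
  [[0, 0, 2.3], [0.1, -0.27, 16.2], -1],
  [[0, 0, 2.3], [0.1, -0.27, 16.2], -1],
])

```text
clock: 3.7
eef_pos: [549.1, -95.8, 48.6]
tcp_rot: [-0.41, 0.912, -0.0, 0.0]
wrist_force: [-0.4, 0.2, 0.8]
grip_width: 0.998
```

```bash
python3 mv.py 548.7 -95.5 47 -131.4;python3 - <<'E'
from h import *
snap('wrist','w3.png');snap('side','s3.png')
E
```

```text
t 3.70 tcp [549.1 -95.8  48.6] theta -131.6 tilt [ 0.001 -0.    -1.   ] q7 -1.30 F [-0.4  0.2  0.8] grip 0.998
turn [-0.1  0.  -0.2] shift cm [0.   0.05 0.16]
```

View pics/w3.png

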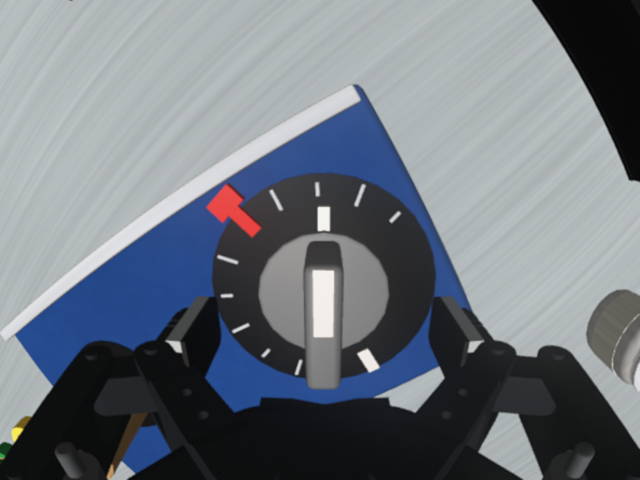

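The bar sits centred between the open fingers (px 323, finger mid 325). Closing.

Call:
apply_moves([
  [[0, 0, 0], [0, 0, 0.1], 1],
  [[0, 0, 0], [0, 0, 0.1], 1],
  [[0, 0, 0], [0, 0, 0.1], 1],
  [[0, 0, 0], [0, 0, 0.1], 1],
  [[0, 0, 0], [0, 0, 0.1], 1],
  [[0, 0, 0], [0, 0, 0.1], 1],
  [[0, 0, 0], [0, 0, 0.1], 1],
  [[0, 0, 0], [0, 0, 0.1], 1],
  [[0, 0, 0], [0, 0, 0.1], 1],
  [[0, 0, 0], [0, 0, 0.1], 1],
], newtons=40)

```text
clock: 4.8
eef_pos: [549.0, -95.3, 46.8]
tcp_rot: [-0.41, 0.912, 0.0, 0.0]
wrist_force: [3.3, 5.8, 5.8]
grip_width: 0.153
```

```bash
python3 mv.py 548.7 -95.5 47 -131.4; python3 dial.py w4.png 255 140 140
```

```text
t 4.80 tcp [549.  -95.3  46.8] theta -131.6 tilt [ 0.001  0.001 -1.   ] q7 -1.30 F [3.3 5.8 5.8] grip 0.153
turn [-0.   0.1 -0.2] shift cm [ 0.04  0.01 -0.02]
white [255, 140, 32, 19, 317] [265.3 146. ] [ 614.9 -119.9   31. ] [ 611.4 -125.9   74. ]
white [316, 182, 4, 13, 35] [317.5 188.1] [ 586.5 -124.2   31. ] [ 590.8 -129.    74. ]
white [356, 185, 10, 21, 63] [360.7 194.6] [ 572.2 -136.2   31. ] [ 580.3 -137.7   74. ]
white [271, 190, 11, 20, 63] [276.  199.5] [ 594.9 -107.5   31. ] [ 596.8 -116.9   74. ]
white [319, 207, 12, 24, 285] [324.5 218.5] [ 574.6 -117.6   31. ] [ 582.  -124.2   74. ]
white [313, 271, 22, 9, 197] [323.6 275. ] [555.1 -99.7  31. ] [ 567.9 -111.2   74. ]
red [255, 221, 7, 14, 62] [257.1 227.1] [591.5 -92.7  31. ] [ 594.4 -106.1   74. ]
```

View pics/w4.png

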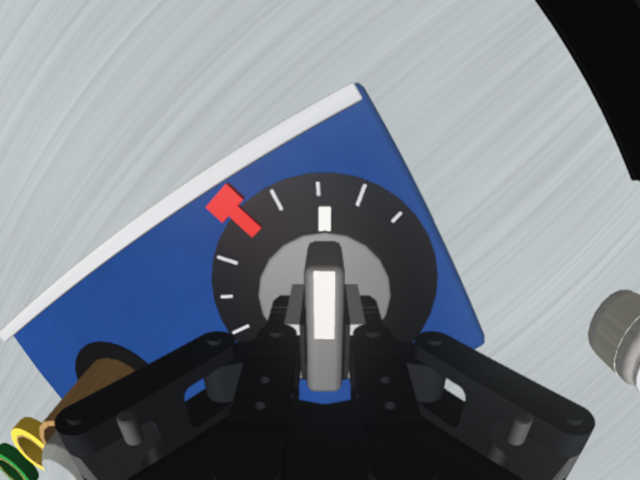

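Call:
apply_moves([
  [[0, 0, -8], [0, 0, 0], 1],
  [[0, 0, -16], [0, 0, 0], 1],
  [[0, 0, -24], [0, 0, 0], 1],
  [[0, 0, -32], [0, 0, 0], 1],
  [[0, 0, -40], [0, 0, 0], 1],
  [[0, 0, -48], [0, 0, 0], 1],
  [[0, 0, -56], [0, 0, 0], 1],
  [[0, 0, -64], [0, 0, 0], 1],
  [[0, 0, -72], [0, 0, 0], 1],
  [[0, 0, -80], [0, 0, 0], 1],
  [[0, 0, -88], [0, 0, 0], 1],
  [[0, 0, -88], [0, 0, 0], 1],
])

```text
clock: 6.05
eef_pos: [549.2, -95.5, 46.8]
tcp_rot: [0.93, -0.369, 0.001, -0.0]
wrist_force: [3.8, 4.0, 3.1]
grip_width: 0.155
```

```bash
python3 mv.py 549 -95.5 47 78
```

```text
t 6.05 tcp [549.2 -95.5  46.8] theta -43.3 tilt [ 0.001  0.    -1.   ] q7 -0.19 F [3.8 4.  3.1] grip 0.155
turn [-0.000e+00 -1.000e-01 -1.213e+02] shift cm [-0.01  0.01 -0.02]
```

Call:
apply_moves([
  [[0, 0, -8], [0, 0, 0], 1],
  [[0, 0, -16], [0, 0, 0], 1],
  [[0, 0, -24], [0, 0, 0], 1],
  [[0, 0, -32], [0, 0, 0], 1],
  [[0, 0, -40], [0, 0, 0], 1],
  [[0, 0, -48], [0, 0, 0], 1],
  [[0, 0, -56], [0, 0, 0], 1],
  [[0, 0, -64], [0, 0, 0], 1],
  [[0, 0, -72], [0, 0, 0], 1],
  [[0, 0, -80], [0, 0, 0], 1],
  [[0, 0, -88], [0, 0, 0], 1],
  [[0, 0, -88], [0, 0, 0], 1],
])

```text
clock: 7.25
eef_pos: [549.4, -95.3, 46.8]
tcp_rot: [0.925, 0.38, 0.001, 0.0]
wrist_force: [3.7, 4.5, 3.5]
grip_width: 0.153
```

```bash
python3 mv.py 549 -95.5 47 78
```

```text
t 7.25 tcp [549.4 -95.3  46.8] theta 44.7 tilt [ 0.002  0.001 -1.   ] q7 0.77 F [3.7 4.5 3.5] grip 0.153
turn [  0.1  -0.1 -33.3] shift cm [-0.04 -0.01 -0.02]
```

Call:
apply_moves([
  [[0, 0, -8], [0, 0, 0], 1],
  [[0, 0, -16], [0, 0, 0], 1],
  [[0, 0, -24], [0, 0, 0], 1],
  [[0, 0, -30], [0, 0, 0], 1],
  [[0, 0, -33.2], [0, 0, 0], 1],
  [[0, 0, -33.2], [0, 0, 0], 1],
  [[0, 0, -33.2], [0, 0, 0], 1],
])

```text
clock: 7.95
eef_pos: [549.4, -95.2, 46.8]
tcp_rot: [0.779, 0.627, 0.001, 0.0]
wrist_force: [3.9, 4.1, 3.2]
grip_width: 0.157
```

```bash
python3 mv.py 549 -95.5 47 78; python3 dial.py w5.png 255 140 140
```

```text
t 7.95 tcp [549.4 -95.2  46.8] theta 77.6 tilt [ 0.002  0.001 -1.   ] q7 1.13 F [3.9 4.1 3.2] grip 0.157
turn [ 0.1 -0.1 -0.4] shift cm [-0.03 -0.03 -0.02]
white [317, 172, 14, 59, 769] [323.9 199.8] [508.6 -86.4  31. ] [501.  -84.6  74. ]
white [363, 190, 7, 13, 44] [366.1 196.3] [510.9 -68.2  31. ] [502.7 -71.4  74. ]
white [314, 271, 22, 9, 198] [324.5 275. ] [542.5 -93.5  31. ] [525.7 -89.8  74. ]
```

View pics/w5.png

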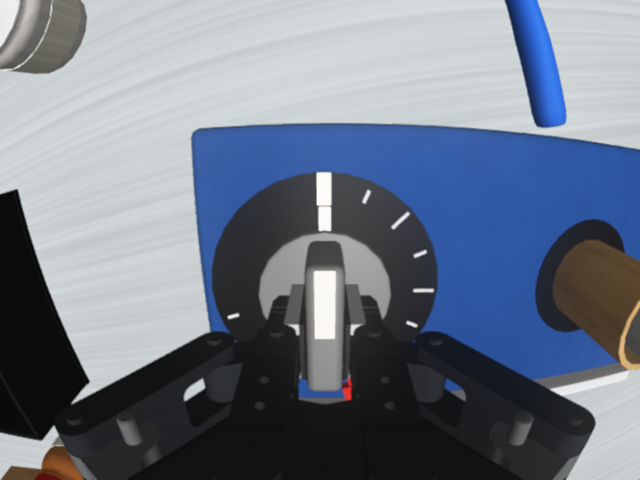

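View pics/z_w5.png

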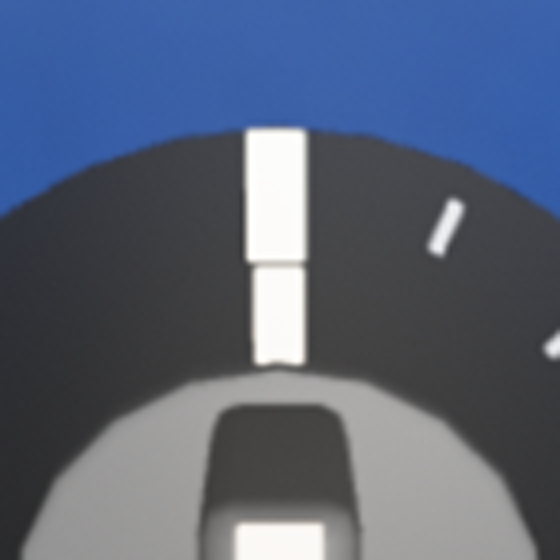

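```bash
python3 - <<'E'
import cv2,numpy as np
im=cv2.imread('pics/w5.png').astype(float).min(2)
for v in range(170,236,3):
    row=im[v,305:345]; w=np.clip(row-110,0,None); print(v, round((w*np.arange(305,345)).sum()/max(w.sum(),1),2), int((w>50).sum()))
E
```

```text
170 0.0 0
173 323.42 14
176 323.45 16
179 323.46 16
182 323.46 16
185 323.46 16
188 323.53 15
191 323.53 15
194 323.53 15
197 323.53 15
200 323.53 15
203 323.53 15
206 324.23 11
209 324.29 13
212 324.29 13
215 324.28 13
218 324.28 13
221 324.28 13
224 324.29 13
227 324.4 12
230 324.44 12
233 324.29 0
```

Call:
apply_moves([
  [[0, 0, -0.5], [0, 0, 0], 1],
  [[0, 0, -0.5], [0, 0, 0], 1],
  [[0, 0, -0.5], [0, 0, 0], 1],
  [[0, 0, -0.5], [0, 0, 0], -1],
  [[0, 0, -0.5], [0, 0, 0], -1],
  [[0, 0, -0.5], [0, 0, 0], -1],
  [[0, 0, -0.5], [0, 0, 0], -1],
  [[0, 0, -0.5], [0, 0, 0], -1],
  [[0, 0, -0.5], [0, 0, 0], -1],
  [[0, 0, -0.5], [0, 0, -3], -1],
  [[0, 0, -0.5], [0, 0, -7], -1],
  [[0, 0, -0.5], [0, 0, -10], -1],
])

```text
clock: 9.2
eef_pos: [548.7, -95.6, 148.5]
tcp_rot: [0.777, 0.63, 0.0, 0.0]
wrist_force: [0.1, -0.2, 0.0]
grip_width: 1.001
```

```bash
python3 mv.py 579 46 190 78; python3 dial.py w6.png 255 140 140
```

```text
t 9.20 tcp [548.7 -95.6 148.5] theta 78.1 tilt [ 0.001 -0.    -1.   ] q7 1.19 F [ 0.1 -0.2  0. ] grip 1.001
turn [ 0.  -0.   0.1] shift cm [14.48  0.05 -4.15]
white [321, 158, 9, 36, 286] [325.  174.5] [508.3 -86.6  31. ] [503.6 -85.6  74. ]
white [320, 210, 12, 43, 512] [325.5 231. ] [548.4 -94.7  31. ] [537.1 -92.4  74. ]
```

View pics/w6.png

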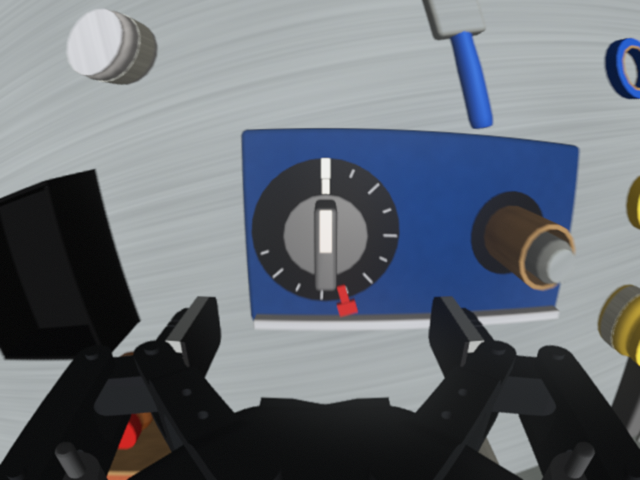

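View pics/z_w6.png

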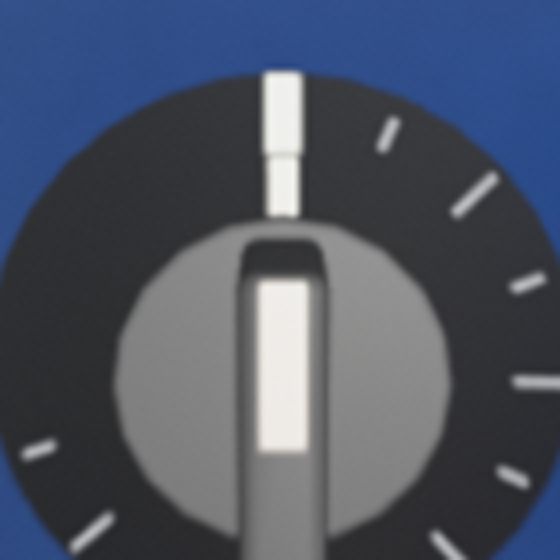

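The pointer sits exactly on the zero mark. Next, over the core.

Call:
apply_moves([
  [[0, 0, 0], [3, 0, -4.2], -1],
  [[0, 0, 0], [7, 0, -4.2], -1],
  [[0, 0, 0], [11, 0, -4.2], -1],
  [[0, 0, 0], [14.5, 0, -4.2], -1],
  [[0, 0, 0], [14.5, 0, -4.2], -1],
  [[0, 0, 0], [14.5, 0, -4.2], -1],
])

```text
clock: 9.85
eef_pos: [578.4, 46.5, 188.4]
tcp_rot: [0.776, 0.63, -0.0, 0.0]
wrist_force: [0.9, -0.2, -0.4]
grip_width: 1.003
```

```bash
python3 mv.py 579 46.5 57 78; python3 dial.py w7.png 255 140 140
```

```text
t 9.85 tcp [578.4  46.5 188.4] theta 78.2 tilt [-0. -0. -1.] q7 1.00 F [ 0.9 -0.2 -0.4] grip 1.003
turn [-0.   0.   0.2] shift cm [ 0.02  0.06 13.14]
```

View pics/w7.png

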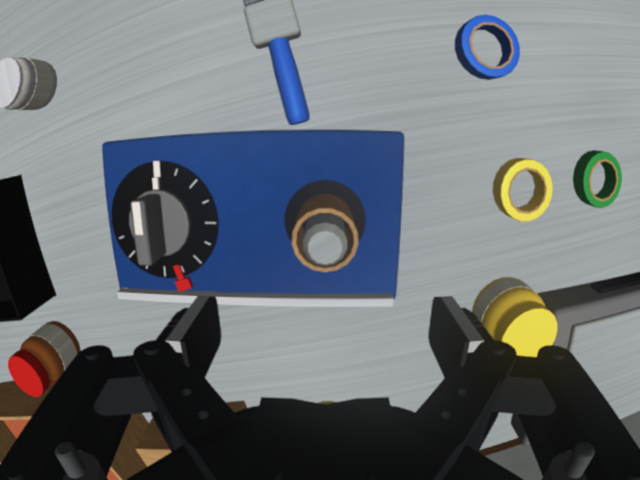

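```bash
python3 - <<'E'
from h import *
o=r.get_obs();c=optics.camera('wrist')
print('spindle top',onz(c,(326,243),106,o),'core rim',onz(c,(325,240),90,o), 'exp px', proj(c,[579,46.5,106],o),proj(c,[579,46.5,90],o))
E
```

```text
spindle top [576.4540787   46.99024391 106.        ] core rim [578.98629565  45.80712201  90.        ] exp px [326.06899032 246.92290552] [326.01040043 239.81554165]
```

Everything agrees to 2 mm. Descending and gripping the core (hold about z 75).

Call:
apply_moves([
  [[0, 0, 0], [0, 0.05, 4], -1],
  [[0, 0, 0], [0, 0.05, 8], -1],
  [[0, 0, 0], [0, 0.05, 11], -1],
  [[0, 0, 0], [0, 0.05, 13], -1],
  [[0, 0, 0], [0, 0.05, 13.1], -1],
  [[0, 0, 0], [0, 0.05, 13.1], 0.5],
  [[0, 0, 0], [0, 0.05, 13.1], 1],
  [[0, 0, 0], [0, 0.05, 13.1], 1],
  [[0, 0, 0], [0, 0.05, 13.1], 1],
  [[0, 0, 0], [0, 0.05, 13.1], 1],
  [[0, 0, 0], [0, 0.05, 13.1], 1],
  [[0, 0, 0], [0, 0.05, 13.1], 1],
], newtons=35)

```text
clock: 11.15
eef_pos: [579.6, 45.9, 59.0]
tcp_rot: [0.777, 0.63, 0.001, 0.001]
wrist_force: [-1.9, -1.6, 12.1]
grip_width: 0.535
```

```bash
python3 mv.py 579 46.5 180 78;
```

```text
t 11.15 tcp [579.6  45.9  59. ] theta 78.1 tilt [ 0.002 -0.    -1.   ] q7 0.94 F [-1.9 -1.6 12.1] grip 0.535
turn [ 0.1 -0.   0.1] shift cm [  0.05  -0.05 -12.1 ]
```

Call:
apply_moves([
  [[0, 0, 0], [0, 0, -2], 1],
  [[0, 0, 0], [0, 0, -4], 1],
  [[0, 0, 0], [0, 0, -7], 1],
  [[0, 0, 0], [0, 0, -10], 1],
  [[0, 0, 0], [0, 0, -13], 1],
  [[0, 0, 0], [0, 0, -13], 1],
])

```text
clock: 11.75
eef_pos: [580.4, 46.3, 191.8]
tcp_rot: [0.777, 0.63, 0.003, 0.002]
wrist_force: [0.1, -0.6, -0.0]
grip_width: 0.541
```

```bash
python3 mv.py 525 -357 190 0; python3 dial.py w8.png 255 140 140
```

```text
t 11.75 tcp [580.4  46.3 191.8] theta 78.1 tilt [ 0.006  0.001 -1.   ] q7 1.00 F [ 0.1 -0.6 -0. ] grip 0.541
turn [ 0.2 -0.3 78.1] shift cm [-40.6    2.9    0.12]
white [315, 227, 12, 6, 33] [321.2 229.9] [590.6  41.7  31. ] [579.3  44.4  74. ]
```

View pics/w8.png

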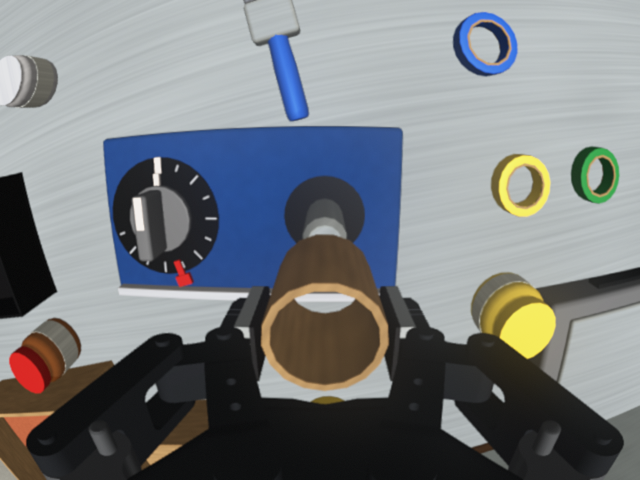

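Call:
apply_moves([
  [[0, 0, 8], [-4, 0.3, 0], 1],
  [[0, 0, 16], [-8, 0.6, 0], 1],
  [[0, 0, 24], [-12, 0.9, 0], 1],
  [[0, 0, 32], [-16, 1.2, 0], 1],
  [[0, 0, 40], [-20, 1.5, 0], 1],
  [[0, 0, 48], [-24, 1.8, 0], 1],
  [[0, 0, 56], [-28, 2.1, 0], 1],
  [[0, 0, 64], [-32, 2.4, 0], 1],
  [[0, 0, 72], [-36, 2.7, 0], 1],
  [[0, 0, 80], [-40.5, 2.9, 0], 1],
  [[0, 0, 80], [-40.5, 2.9, 0], 1],
  [[0, 0, 80], [-40.5, 2.9, 0], 1],
])

```text
clock: 13.0
eef_pos: [523.3, -356.7, 186.8]
tcp_rot: [1.0, -0.017, -0.001, -0.0]
wrist_force: [0.1, 0.6, 0.0]
grip_width: 0.532
```

```bash
python3 mv.py 525 -357 70 -2; python3 dial.py w9.png 255 140 140
```

```text
t 13.00 tcp [ 523.3 -356.7  186.8] theta -2.0 tilt [-0.001  0.    -1.   ] q7 0.55 F [0.1 0.6 0. ] grip 0.532
turn [-0.   0.1  0. ] shift cm [ 0.19  0.03 11.68]
```

View pics/w9.png

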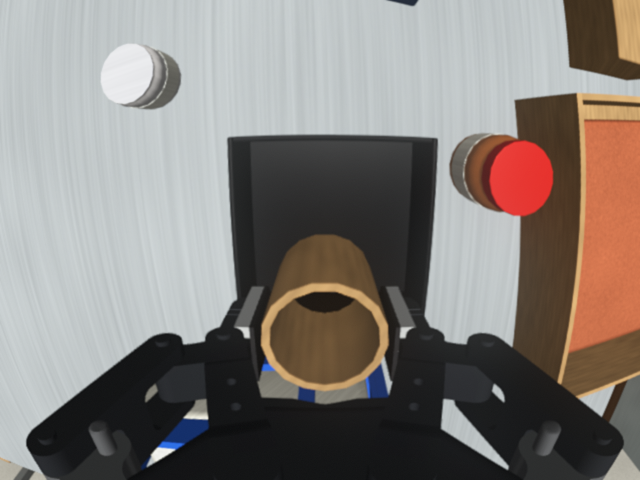

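```bash
python3 - <<'E'
from h import *
o=r.get_obs();c=optics.camera('wrist')
for p in ((229,137),(437,138)): print(onz(c,p,70,o))
E
```

```text
[ 459.17314021 -283.74319473   70.        ]
[ 606.03275927 -288.62179932   70.        ]
```

Call:
apply_moves([
  [[0, 0, 0], [0.4, 0.3, 4], 1],
  [[0, 0, 0], [0.4, 0.3, 8], 1],
  [[0, 0, 0], [0.4, 0.3, 11], 1],
  [[0, 0, 0], [0.4, 0.3, 13.5], 1],
  [[0, 0, 0], [0.4, 0.3, 14.1], 1],
  [[0, 0, 0], [0.4, 0.3, 14.1], -0.5],
  [[0, 0, 0], [0.4, 0.3, 14.1], -0.5],
  [[0, 0, 0], [0.4, 0.3, 14.1], -0.5],
  [[0, 0, 0], [0.4, 0.3, 14.1], -0.5],
  [[0, 0, 0], [0.4, 0.3, 11], -0.5],
  [[0, 0, 0], [0.4, 0.3, 7], -0.5],
  [[0, 0, 0], [0.4, 0.3, 2], -0.5],
])

```text
clock: 14.3
eef_pos: [527.3, -358.9, 168.6]
tcp_rot: [1.0, -0.017, -0.001, -0.0]
wrist_force: [-0.0, -0.1, -0.4]
grip_width: 0.75
```

```bash
python3 mv.py 452 224 190 70; python3 dial.py w10.png 255 140 140; python3 - <<'E'
from h import *
o,c=snap('top','t10.png')
for col in ('blue','green','yellow'):
    for a,k in blobs(c,col):
        if a>650: continue
        (u,v),_,_=cv2.fitEllipse(k); print(col,int(a),round(u,1),round(v,1),onz(c,(u,v),10).round(1))
E
```

```text
t 14.30 tcp [ 527.3 -358.9  168.6] theta -1.9 tilt [-0.001  0.001 -1.   ] q7 0.55 F [-0.  -0.1 -0.4] grip 0.750
turn [ -0.1   0.  -71.9] shift cm [ -9.45 -58.01  -2.08]
blue 512 220.7 270.4 [452.7 224.   10. ]
blue 213 303.6 269.8 [458.9  40.4  10. ]
green 502 173.8 206.8 [594.7 339.7  10. ]
green 117 326.2 85.3 [900.7   2.2  10. ]
yellow 511 262.5 331.1 [322.8 124.8  10. ]
yellow 205 634.8 284.8 [ 445.4 -692.3   10. ]
yellow 466 217.9 209.8 [590.5 239.4  10. ]
yellow 381 326.1 101.3 [860.1   1.4  10. ]
```

View pics/w10.png

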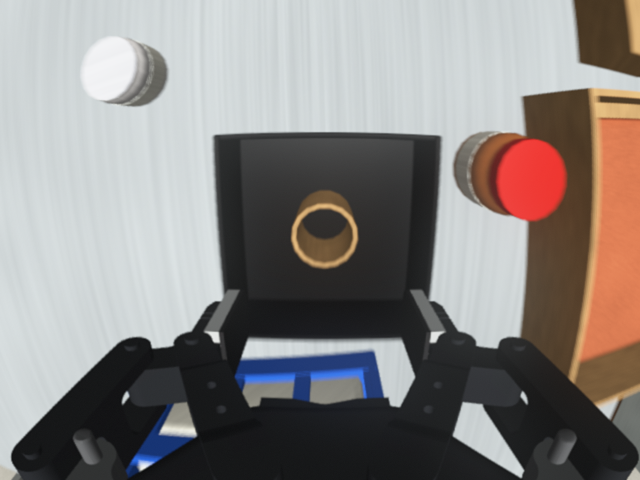

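The core stands in the bin and the rolls haven't moved. On to blue.

Call:
apply_moves([
  [[0, 0, -80], [-9.4, -58, -2], -1],
  [[0, 0, -80], [-9.4, -58, -2], -1],
  [[0, 0, -80], [-9.4, -58, -2], -1],
  [[0, 0, -80], [-9.4, -58, -2], -1],
  [[0, 0, -80], [-9.4, -58, -2], -1],
  [[0, 0, -80], [-9.4, -58, -2], -1],
  [[0, 0, -80], [-9.4, -58, -2], -1],
  [[0, 0, -80], [-9.4, -58, -2], -1],
  [[0, 0, -80], [-9.4, -58, -2], -1],
  [[0, 0, -80], [-9.4, -58, -2], -1],
  [[0, 0, -80], [-9.4, -58, -2], -1],
  [[0, 0, -80], [-9.4, -58, -2], -1],
])

```text
clock: 15.6
eef_pos: [452.3, 226.6, 188.2]
tcp_rot: [0.776, 0.631, 0.001, -0.0]
wrist_force: [0.0, -1.4, -0.3]
grip_width: 1.003
```

```bash
cat > roll.py <<'E'
from mv import *
def roll(col,px=None,z=20):
    o,c=snap('wrist','w_%s_%d.png'%(col,int(r.get_obs()['clock']*100)))
    hsv=cv2.cvtColor(np.array(c['color']),cv2.COLOR_RGB2HSV); a,b,s=HUES[col]
    m=cv2.inRange(hsv,(a,s,60),(b,255,255))
    cs,h=cv2.findContours(m,cv2.RETR_CCOMP,cv2.CHAIN_APPROX_NONE)
    for i,k in enumerate(cs):
        if cv2.contourArea(k)<150 or len(k)<10: continue
        hole=h[0][i][3]>=0
        # cast contour points and use min enclosing centre
        if hole or True:
            P=np.array([onz(c,q[0],z,o)[:2] for q in k],np.float32)
            e=cv2.fitEllipse(P)
            print(col,'hole' if hole else 'outer',np.round(cv2.fitEllipse(k)[0],1),'@z%d'%z,np.round(e[0],1),np.round(e[1],1))
roll(sys.argv[1])
E
python3 mv.py 452 224 60 78; python3 roll.py blue; ls pics|grep w_
```

```text
t 15.60 tcp [452.3 226.6 188.2] theta 78.2 tilt [ 0.001  0.001 -1.   ] q7 0.62 F [ 0.  -1.4 -0.3] grip 1.003
turn [ 0.  -0.1  0.2] shift cm [-2.700e-01  1.000e-02  1.282e+01]
blue outer [228.6 366.9] @z20 [592.3  95.2] [ 34.1 138.1]
blue outer [103.9 322.4] @z20 [515.1 -49.9] [ 71.1 229.5]
blue outer [143.9 258.7] @z20 [457.3  48.3] [20.3 94.5]
blue outer [323.4 216.1] @z20 [452.6 225.8] [56.2 58.6]
blue hole [323.4 217.5] @z20 [453.6 225.6] [45.5 47.6]
w_blue_1560.png
```

Call:
apply_moves([
  [[0, 0, 0], [-0.1, -0.05, 4], -1],
  [[0, 0, 0], [-0.1, -0.05, 8], -1],
  [[0, 0, 0], [-0.1, -0.05, 12], -1],
  [[0, 0, 0], [-0.1, -0.05, 16], -1],
  [[0, 0, 0], [-0.1, -0.05, 18], -1],
  [[0, 0, 0], [-0.1, -0.05, 18.7], -1],
  [[0, 0, 0], [-0.1, -0.05, 18.7], -1],
])

```text
clock: 16.35
eef_pos: [452.4, 222.6, 0.6]
tcp_rot: [0.777, 0.63, -0.0, 0.0]
wrist_force: [0.4, 0.6, 0.7]
grip_width: 0.998
```

```bash
python3 mv.py 453 225.5 0 78; python3 roll.py blue
```

```text
t 16.35 tcp [452.4 222.6   0.6] theta 78.1 tilt [-0. -0. -1.] q7 0.53 F [0.4 0.6 0.7] grip 0.998
turn [-0.   0.   0.1] shift cm [0.3  0.   0.06]
blue outer [123.3 468.7] @z20 [532.7  84.1] [14.9 40.6]
blue outer [  7.6 436.5] @z20 [517.  -23.1] [15.2 85.5]
blue outer [297.1 346.9] @z20 [459.6 210.6] [ 8.2 30.7]
blue outer [ 20.4 361.3] @z20 [455.3  51.9] [25.9 66.7]
blue outer [327.8 316.5] @z20 [451.5 224.2] [57.  62.4]
blue hole [327.4 325.9] @z20 [454.  223.6] [44.5 44.7]
```

Call:
apply_moves([
  [[0, 0, 0], [0.15, 0, 0], 0.5],
  [[0, 0, 0], [0.15, 0, 0], 1],
  [[0, 0, 0], [0.15, 0, 0], 1],
  [[0, 0, 0], [0.15, 0, 0], 1],
  [[0, 0, 0], [0.15, 0, 0], 1],
  [[0, 0, 0], [0.15, 0, 0], 1],
  [[0, 0, 0], [0.15, 0, -2], 1],
  [[0, 0, 0], [0.15, 0, -6], 1],
  [[0, 0, 0], [0.15, 0, -10], 1],
  [[0, 0, 0], [0.15, 0, -14], 1],
  [[0, 0, 0], [0.15, 0, -18], 1],
  [[0, 0, 0], [0.15, 0, -18], 1],
], newtons=40)

```text
clock: 17.6
eef_pos: [454.1, 224.8, 185.5]
tcp_rot: [0.777, 0.63, 0.004, 0.001]
wrist_force: [0.9, 1.1, -1.5]
grip_width: 0.678
```

```bash
python3 mv.py 579 46.5 180 78; python3 dial.py w11.png 255 140 140
```

```text
t 17.60 tcp [454.1 224.8 185.5] theta 78.1 tilt [ 0.007  0.003 -1.   ] q7 0.61 F [ 0.9  1.1 -1.5] grip 0.678
turn [ 0.3 -0.3  0.1] shift cm [-14.87  15.9    0.57]
```

View pics/w11.png

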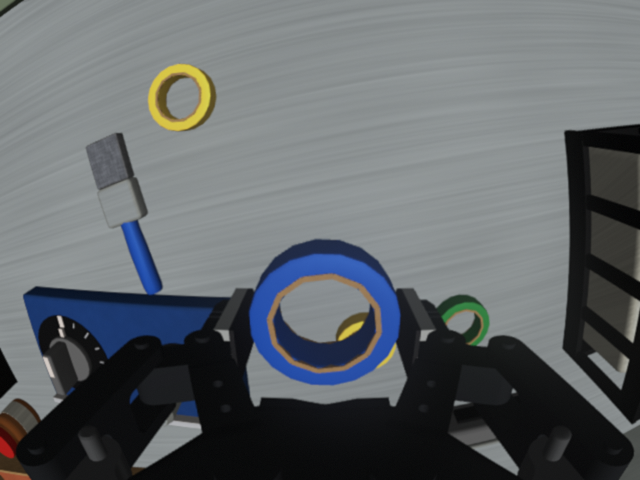

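```bash
sed -i 's/^roll(sys.argv\[1\])/if __name__=="__main__": roll(sys.argv[1],None,float(sys.argv[2]) if len(sys.argv)>2 else 20)/' roll.py; python3 roll.py blue 205
```

```text
blue outer [188.3 409.9] @z205 [484.9 155.2] [ 9.2 13.1]
blue outer [323.7 323.8] @z205 [452.3 224.4] [33.2 34.4]
blue outer [109.2 322.8] @z205 [435.9 126.8] [ 27.2 103.4]
blue outer [324.3 313.2] @z205 [449.5 225.3] [55.6 60.4]
blue hole [324.3 322.9] @z205 [452.  224.7] [42.9 43.3]
blue outer [141.4 259.1] @z205 [413.  163.3] [ 8.6 36.5]
```

Call:
apply_moves([
  [[0, 0, 0], [-4, 4, 0], 1],
  [[0, 0, 0], [-7, 7.5, 0], 1],
  [[0, 0, 0], [-10, 11, 0], 1],
  [[0, 0, 0], [-13, 14, 0.5], 1],
  [[0, 0, 0], [-14.85, 15.9, 2], 1],
  [[0, 0, 0], [-14.85, 15.9, 5], 1],
  [[0, 0, 0], [-14.85, 15.9, 5], 1],
  [[0, 0, 0], [-14.85, 15.9, 5], 1],
])

```text
clock: 18.5
eef_pos: [577.1, 46.6, 130.5]
tcp_rot: [0.776, 0.63, -0.001, -0.001]
wrist_force: [0.3, -0.5, -0.1]
grip_width: 0.679
```

```bash
python3 mv.py 578.8 46.8 33 78; python3 roll.py blue 157; python3 dial.py w12.png 255 140 140
```

```text
t 18.50 tcp [577.1  46.6 130.5] theta 78.2 tilt [-0.002  0.    -1.   ] q7 0.96 F [ 0.3 -0.5 -0.1] grip 0.679
turn [-0.1  0.   0.2] shift cm [0.05 0.18 9.75]
blue outer [324.2 327.3] @z157 [574.3  47.3] [31.1 36.6]
blue hole [322.8 333.2] @z157 [575.8  46.5] [ 8.3 28.8]
blue outer [264.4 237.5] @z157 [540.   28.2] [ 90.4 141.5]
blue hole [324.3 322.8] @z157 [573.2  47.6] [41.3 41.5]
blue hole [325.4 224.7] @z157 [537.2  55.6] [20.4 34.7]
blue outer [281.2  73.2] @z157 [486.7  52.2] [ 8.6 43.1]
```

View pics/w12.png

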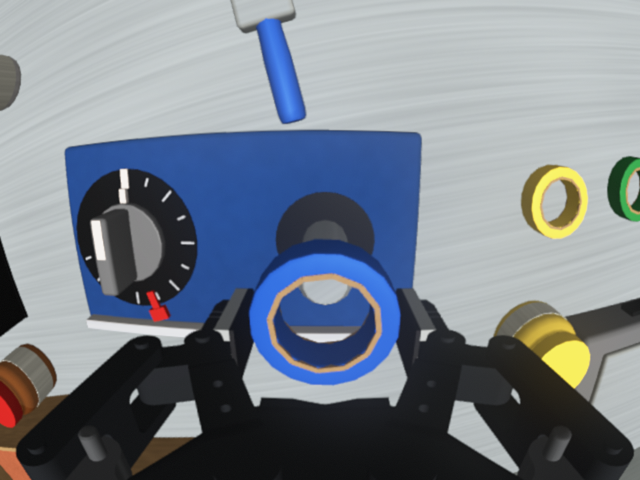

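Call:
apply_moves([
  [[0, 0, 0], [0.05, 0.18, 0.5], 1],
  [[0, 0, 0], [0.05, 0.18, 2], 1],
  [[0, 0, 0], [0.05, 0.18, 3.5], 1],
  [[0, 0, 0], [0.05, 0.18, 5], 1],
  [[0, 0, 0], [0.05, 0.18, 5], 1],
])

```text
clock: 19.1
eef_pos: [579.0, 46.3, 79.5]
tcp_rot: [0.776, 0.63, -0.001, -0.0]
wrist_force: [0.9, -0.1, -0.1]
grip_width: 0.681
```

```bash
python3 mv.py 578.8 46.8 33 78; python3 dial.py w13.png 255 140 140
```

```text
t 19.10 tcp [579.   46.3  79.5] theta 78.1 tilt [-0.002 -0.    -1.   ] q7 0.94 F [ 0.9 -0.1 -0.1] grip 0.681
turn [-0.1  0.   0.1] shift cm [ 0.05 -0.02  4.65]
```

View pics/w13.png

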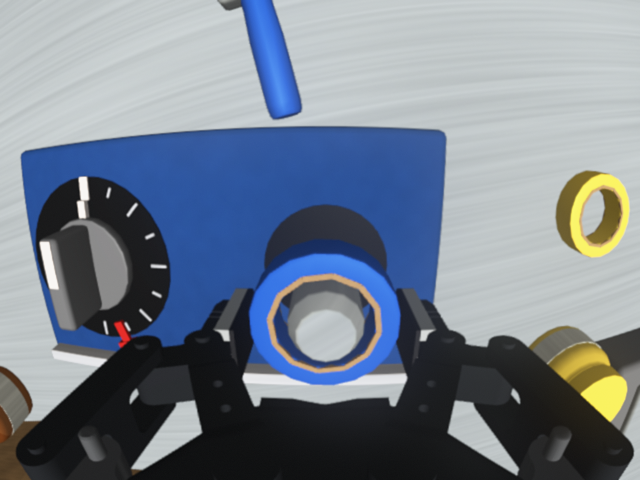

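The gripper body would meet the spindle top at about TCP 33, so I'll release at about 42 and let the ring drop the last 10 mm.

Call:
apply_moves([
  [[0, 0, 0], [0.02, 0, 1.5], 1],
  [[0, 0, 0], [0.02, 0, 3], 1],
  [[0, 0, 0], [0.02, 0, 3.7], 1],
  [[0, 0, 0], [0.02, 0, 3.7], 1],
  [[0, 0, 0], [0.02, 0, 3.7], -0.7],
  [[0, 0, 0], [0.02, 0, 3.7], -0.7],
  [[0, 0, 0], [0.02, 0, 3.7], -0.7],
  [[0, 0, 0], [0.02, 0, 3.7], -0.7],
  [[0, 0, 0], [0.02, 0, 3.7], -0.7],
])

```text
clock: 20.05
eef_pos: [579.6, 46.3, 43.7]
tcp_rot: [0.777, 0.63, 0.0, 0.0]
wrist_force: [-0.7, -0.5, -0.3]
grip_width: 0.853
```

```bash
python3 mv.py 578.8 46.8 150 78; python3 dial.py w14.png 255 140 140
```

```text
t 20.05 tcp [579.6  46.3  43.7] theta 78.1 tilt [ 0. -0. -1.] q7 0.92 F [-0.7 -0.5 -0.3] grip 0.853
turn [0.  0.  0.1] shift cm [  0.03  -0.09 -10.63]
```

View pics/w14.png

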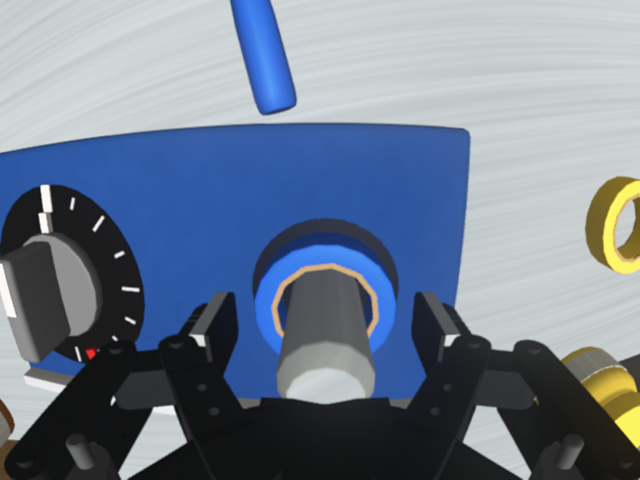

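Blue is down. Lifting and going to green at (595,340).

Call:
apply_moves([
  [[0, 0, 0], [0, 0, -3], -0.7],
  [[0, 0, 0], [0, 0, -8], -0.7],
  [[0, 0, 0], [0, 0, -12], -1],
  [[0, 0, 0], [0, 0, -14.5], -1],
  [[0, 0, 0], [4, 0, -14.5], -1],
  [[0, 0, 0], [9, -1, -14.5], -1],
  [[0, 0, 0], [14, -2, -14.5], -1],
  [[0, 0, 0], [19, -3, -14.5], -1],
  [[0, 0, 0], [24, -4, -14.5], -1],
  [[0, 0, 0], [29, -4.6, -14.5], -1],
  [[0, 0, 0], [29, -4.6, -14.5], -1],
  [[0, 0, 0], [29, -4.6, -14.5], -1],
])

```text
clock: 21.3
eef_pos: [593.6, 340.9, 187.9]
tcp_rot: [0.776, 0.631, -0.0, -0.0]
wrist_force: [-0.1, -0.6, -0.1]
grip_width: 1.002
```

```bash
python3 mv.py 594.7 339.7 0 78; python3 roll.py green; python3 - <<'E'
from h import *
for n in ('top','side'):
    o,c=snap(n,n[0]+'15.png')
    for col in ('blue','green','yellow'):
        for a,k in blobs(c,col):
            if a>650 : continue
            (u,v),_,_=cv2.fitEllipse(k); print(n,col,int(a),round(u,1),round(v,1),onz(c,(u,v),10).round(1))
    im=cv2.imread('pics/'+n[0]+'15.png'); cr=im[165:285,250:410] if n=='top' else im[190:325,250:410]
    cv2.imwrite('pics/z%s15.png'%n[0],cv2.resize(cr,None,fx=4,fy=4))
E
```

```text
t 21.30 tcp [593.6 340.9 187.9] theta 78.2 tilt [-0.001 -0.    -1.   ] q7 0.65 F [-0.1 -0.6 -0.1] grip 1.002
turn [-0.   0.   0.2] shift cm [-0.09  0.14 18.79]
green outer [321.5 217.2] @z20 [594.2 338.2] [57.5 58.9]
green hole [321.5 218.6] @z20 [595.2 337.9] [45.5 45.7]
top blue 214 303.6 270.2 [458.   40.4  10. ]
top green 114 174.3 206.3 [595.8 338.7  10. ]
top green 117 326.2 85.3 [900.6   2.2  10. ]
top yellow 523 262.5 331.1 [322.7 124.8  10. ]
top yellow 292 634.5 282.6 [ 450.3 -692.1   10. ]
top yellow 469 217.9 209.8 [590.5 239.3  10. ]
top yellow 376 326.1 101.3 [860.2   1.4  10. ]
side blue 306 289.0 250.5 [458.8  41.2  10. ]
side green 128 487.1 178.7 [958.2 246.5  10. ]
side green 150 327.8 170.1 [595.6 341.3  10. ]
side yellow 113 465.2 250.0 [800.1 -11.2  10. ]
side yellow 560 216.4 232.1 [323.9 125.   10. ]
side yellow 422 334.7 192.5 [590.9 239.1  10. ]
side yellow 497 284.2 80.7 [572.4 919.9  10. ]
```

View pics/zs15.png

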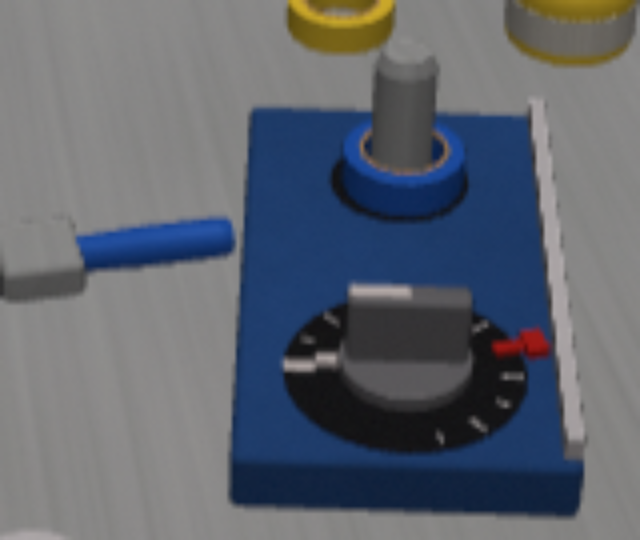

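Blue is home and the dial is still at zero. Grasping green.

Call:
apply_moves([
  [[0, 0, 0], [-0.1, 0.15, 4], -1],
  [[0, 0, 0], [-0.1, 0.15, 8], -1],
  [[0, 0, 0], [-0.1, 0.15, 12], -1],
  [[0, 0, 0], [-0.1, 0.15, 16], -1],
  [[0, 0, 0], [-0.1, 0.15, 18], -1],
  [[0, 0, 0], [-0.1, 0.15, 18.7], -1],
  [[0, 0, 0], [-0.1, 0.15, 18.7], -1],
  [[0, 0, 0], [-0.1, 0.15, 18.7], -1],
])

```text
clock: 22.25
eef_pos: [596.4, 338.2, 3.1]
tcp_rot: [0.777, 0.63, 0.001, 0.0]
wrist_force: [0.1, 1.2, -0.0]
grip_width: 0.998
```

```bash
python3 mv.py 595 338.8 0 78; python3 roll.py green; python3 dial.py w16.png 255 140 140
```

```text
t 22.25 tcp [596.4 338.2   3.1] theta 78.1 tilt [ 0.002  0.001 -1.   ] q7 0.61 F [ 0.1  1.2 -0. ] grip 0.998
turn [ 0.1 -0.1  0.1] shift cm [ 0.03 -0.15  0.31]
green outer [323.9 312.3] @z20 [594.2 338.5] [57.7 58.1]
green hole [323.7 316.7] @z20 [595.  338.3] [44.5 44.7]
```

View pics/w16.png

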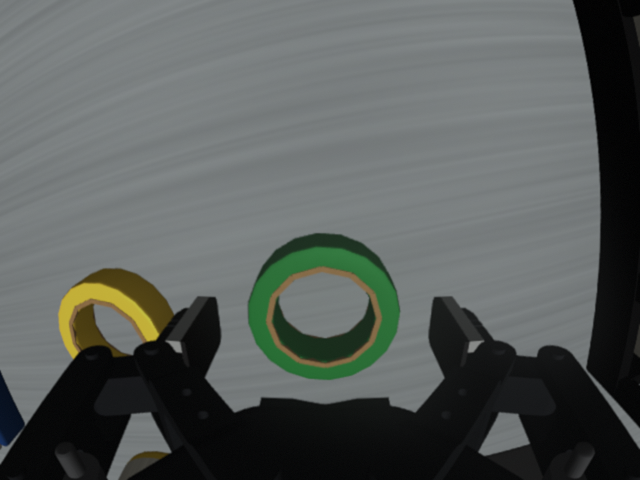

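Call:
apply_moves([
  [[0, 0, 0], [0, -0.1, 0.3], -1],
  [[0, 0, 0], [0, -0.1, 0.3], 0.5],
  [[0, 0, 0], [0, -0.1, 0.3], 1],
  [[0, 0, 0], [0, -0.1, 0.3], 1],
  [[0, 0, 0], [0, -0.1, 0.3], 1],
  [[0, 0, 0], [0, -0.1, 0.3], 1],
  [[0, 0, 0], [0, -0.1, 0.3], 1],
  [[0, 0, 0], [0, -0.1, -2], 1],
  [[0, 0, 0], [0, -0.1, -6], 1],
  [[0, 0, 0], [0, -0.1, -10], 1],
  [[0, 0, 0], [0, -0.1, -14], 1],
  [[0, 0, 0], [0, -0.1, -18], 1],
], newtons=40)

```text
clock: 23.55
eef_pos: [594.4, 338.4, 183.4]
tcp_rot: [0.777, 0.63, 0.0, -0.0]
wrist_force: [0.3, 0.1, -1.3]
grip_width: 0.695
```

```bash
python3 mv.py 579 46.5 135 78; python3 roll.py green 205
```

```text
t 23.55 tcp [594.4 338.4 183.4] theta 78.1 tilt [-0.  0. -1.] q7 0.65 F [ 0.3  0.1 -1.3] grip 0.695
turn [-0.  -0.   0.1] shift cm [-28.88   4.51   4.84]
green outer [325.  316.3] @z205 [592.1 339.2] [57. 62.]
green hole [324.3 325.7] @z205 [594.4 338.5] [44.2 44.4]
```

Call:
apply_moves([
  [[0, 0, 0], [-5, 0.5, 0], 1],
  [[0, 0, 0], [-10, 1.2, 0], 1],
  [[0, 0, 0], [-15, 2, 0], 1],
  [[0, 0, 0], [-20, 3, 0.5], 1],
  [[0, 0, 0], [-25, 4, 1.5], 1],
  [[0, 0, 0], [-28.8, 4.4, 3.5], 1],
  [[0, 0, 0], [-28.8, 4.4, 5], 1],
  [[0, 0, 0], [-28.8, 4.4, 5], 1],
  [[0, 0, 0], [-28.8, 4.4, 5], 1],
])

```text
clock: 24.5
eef_pos: [578.5, 48.7, 132.0]
tcp_rot: [0.776, 0.63, 0.0, -0.0]
wrist_force: [-0.2, 0.5, -0.4]
grip_width: 0.685
```

```bash
python3 mv.py 578 46.8 80 78; python3 roll.py green 153; python3 dial.py w17.png 255 140 140
```

```text
t 24.50 tcp [578.5  48.7 132. ] theta 78.2 tilt [ 0.     0.001 -1.   ] q7 0.96 F [-0.2  0.5 -0.4] grip 0.685
turn [ 0.  -0.   0.2] shift cm [-0.2  -0.01  5.2 ]
green outer [324.2 321.7] @z153 [577.2  49. ] [35.7 38.3]
green outer [324.4 315.3] @z153 [576.   49.3] [57.5 62.6]
green hole [324.3 325.7] @z153 [578.8  48.7] [44.4 44.6]
```

View pics/w17.png

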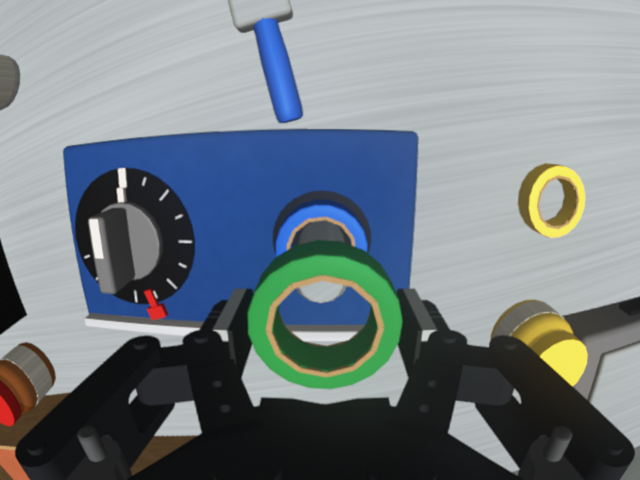

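Call:
apply_moves([
  [[0, 0, 0], [-0.2, 0, 0.5], 1],
  [[0, 0, 0], [-0.2, 0, 1.5], 1],
  [[0, 0, 0], [-0.2, 0, 2.5], 1],
  [[0, 0, 0], [-0.2, 0, 3.5], 1],
  [[0, 0, 0], [-0.2, 0, 3.5], 1],
])

```text
clock: 25.1
eef_pos: [577.2, 45.6, 94.9]
tcp_rot: [0.776, 0.63, -0.001, -0.001]
wrist_force: [-0.4, -0.6, -0.9]
grip_width: 0.69
```

```bash
python3 mv.py 578 46.8 62 78; python3 dial.py w18.png 255 140 140
```

```text
t 25.10 tcp [577.2  45.6  94.9] theta 78.1 tilt [-0.002 -0.    -1.   ] q7 0.94 F [-0.4 -0.6 -0.9] grip 0.690
turn [-0.1  0.   0.1] shift cm [0.13 0.06 3.29]
```

View pics/w18.png

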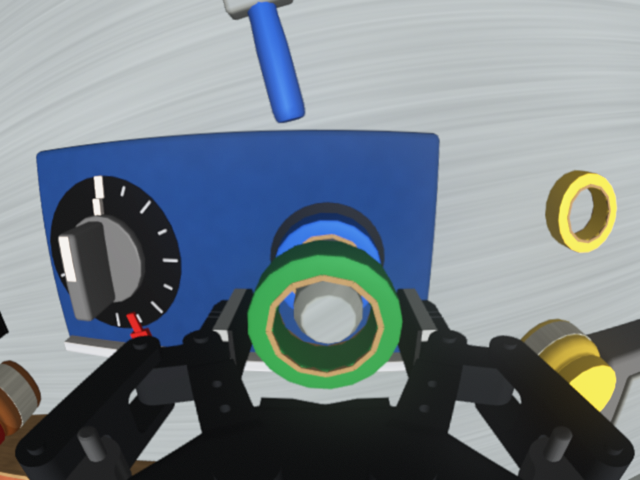

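Call:
apply_moves([
  [[0, 0, 0], [0.13, 0.05, 1], 1],
  [[0, 0, 0], [0.13, 0.05, 2], 1],
  [[0, 0, 0], [0.13, 0.05, 3], 1],
  [[0, 0, 0], [0.13, 0.05, 3.9], 1],
  [[0, 0, 0], [0.13, 0.05, 3.9], 1],
  [[0, 0, 0], [0.13, 0.05, 3.9], -0.7],
  [[0, 0, 0], [0.13, 0.05, 3.9], -0.7],
  [[0, 0, 0], [0.13, 0.05, 3.9], -0.7],
  [[0, 0, 0], [0.13, 0.05, 3.9], -0.7],
])

```text
clock: 26.05
eef_pos: [578.7, 46.8, 57.8]
tcp_rot: [0.777, 0.63, 0.0, 0.0]
wrist_force: [-0.3, 0.2, -0.6]
grip_width: 0.846
```

```bash
python3 mv.py 578 46.8 187 78; python3 dial.py w19.png 255 140 140
```

```text
t 26.05 tcp [578.7  46.8  57.8] theta 78.1 tilt [ 0. -0. -1.] q7 0.92 F [-0.3  0.2 -0.6] grip 0.846
turn [ 0.  -0.   0.1] shift cm [-1.000e-02 -7.000e-02 -1.292e+01]
```

View pics/w19.png

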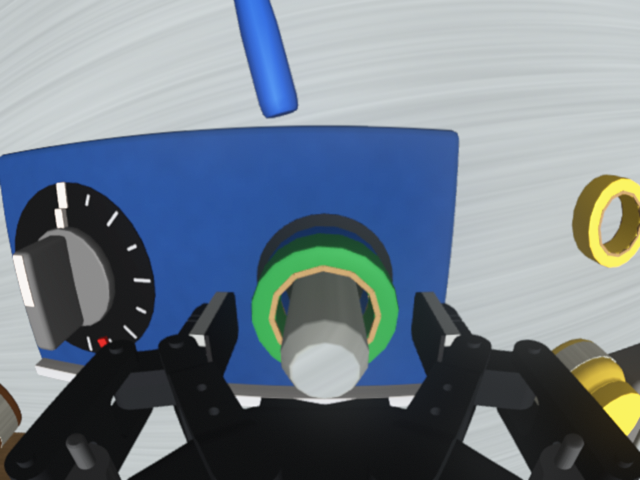

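Call:
apply_moves([
  [[0, 0, 0], [0, 0, -3], -0.7],
  [[0, 0, 0], [0, 0, -8], -0.7],
  [[0, 0, 0], [0, 0, -12], -1],
  [[0, 0, 0], [2, 0, -13], -1],
  [[0, 0, 0], [6, -1, -13], -1],
  [[0, 0, 0], [11, -1.8, -13], -1],
  [[0, 0, 0], [16, -2.4, -13], -1],
  [[0, 0, 0], [19.1, -2.8, -13], -1],
  [[0, 0, 0], [19.1, -2.8, -13], -1],
  [[0, 0, 0], [19.1, -2.8, -13], -1],
])

```text
clock: 27.1
eef_pos: [590.4, 239.7, 187.4]
tcp_rot: [0.776, 0.63, -0.0, 0.0]
wrist_force: [0.6, -0.1, -0.3]
grip_width: 1.001
```

```bash
python3 mv.py 590.5 239.3 0 78; python3 roll.py yellow; python3 dial.py w20.png 255 140 140;  python3 - <<'E'
from h import *
for n in ('top','side'):
    o,c=snap(n,n[0]+'20.png')
    for col in ('yellow','green','blue'):
        for a,k in blobs(c,col):
            if a>650 : continue
            (u,v),_,_=cv2.fitEllipse(k); print(n,col,int(a),round(u,1),round(v,1),onz(c,(u,v),10).round(1))
    im=cv2.imread('pics/'+n[0]+'20.png'); cr=im[165:285,250:410] if n=='top' else im[190:325,250:410]
    cv2.imwrite('pics/z%s20.png'%n[0],cv2.resize(cr,None,fx=4,fy=4))
E
```

```text
t 27.10 tcp [590.4 239.7 187.4] theta 78.2 tilt [-0. -0. -1.] q7 0.74 F [ 0.6 -0.1 -0.3] grip 1.001
turn [-0.   0.   0.2] shift cm [-0.03  0.02 18.74]
yellow outer [142.7 462.4] @z20 [879.3 -84. ] [ 21.  101.3]
yellow outer [322.  361.6] @z20 [738.2 206.1] [ 75.6 105.6]
yellow outer [323.  215.8] @z20 [590.  238.4] [57.4 59. ]
yellow hole [323.  217.2] @z20 [591.  238.3] [43.4 43.5]
top yellow 291 634.5 282.6 [ 450.2 -692.2   10. ]
top yellow 378 326.1 101.3 [860.1   1.3  10. ]
top green 581 301.6 212.2 [590.1  49.6  10. ]
top green 116 326.2 85.3 [900.7   2.2  10. ]
top blue 215 303.6 270.0 [458.4  40.4  10. ]
side yellow 113 465.2 250.0 [800.1 -11.2  10. ]
side yellow 560 216.5 232.1 [324.  124.9  10. ]
side yellow 422 334.7 192.5 [591. 239.  10.]
side yellow 497 284.2 80.7 [572.4 919.9  10. ]
side green 241 350.1 220.3 [599.9 125.3  10. ]
side green 126 486.9 178.8 [957.5 246.3  10. ]
side green 69 133.3 33.5 [  84.2 1456.9   10. ]
side blue 306 289.0 250.5 [458.8  41.2  10. ]
```

View pics/w20.png

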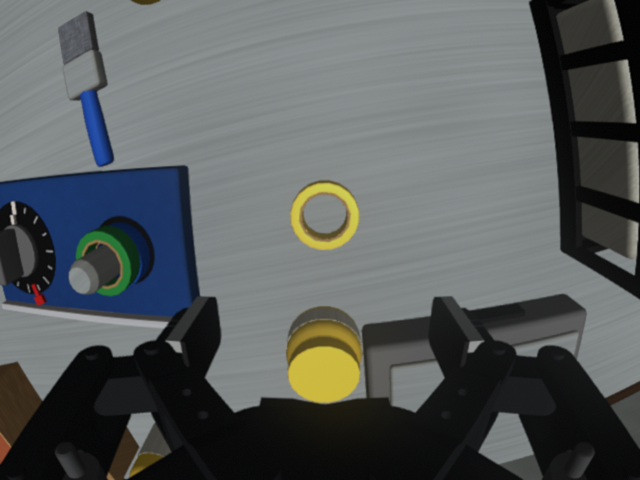

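View pics/zs20.png

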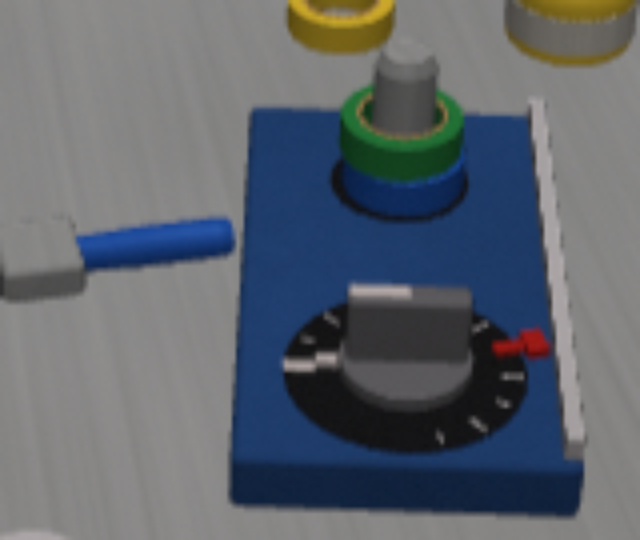

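Call:
apply_moves([
  [[0, 0, 0], [-0.08, 0, 4], -1],
  [[0, 0, 0], [-0.08, 0, 8], -1],
  [[0, 0, 0], [-0.08, 0, 12], -1],
  [[0, 0, 0], [-0.08, 0, 16], -1],
  [[0, 0, 0], [-0.08, 0, 18], -1],
  [[0, 0, 0], [-0.08, 0, 18.7], -1],
  [[0, 0, 0], [-0.08, 0, 18.7], -1],
  [[0, 0, 0], [-0.08, 0, 18.7], -1],
  [[0, 0, 0], [-0.08, 0, 18.7], -1],
])

```text
clock: 28.2
eef_pos: [591.1, 238.8, 2.0]
tcp_rot: [0.777, 0.63, 0.001, 0.0]
wrist_force: [-0.5, -0.3, -0.5]
grip_width: 0.999
```

```bash
python3 mv.py 590.8 238.9 0.5 78; python3 roll.py yellow
```

```text
t 28.20 tcp [591.1 238.8   2. ] theta 78.1 tilt [ 0.002  0.001 -1.   ] q7 0.68 F [-0.5 -0.3 -0.5] grip 0.999
turn [ 0.1 -0.1  0.1] shift cm [ 0.   -0.04  0.15]
yellow outer [323.3 317.5] @z20 [589.6 238.8] [36.1 38.5]
yellow outer [323.5 311.3] @z20 [588.4 239.2] [57.2 62.6]
yellow hole [323.4 321. ] @z20 [590.9 238.6] [43.7 43.8]
```

Call:
apply_moves([
  [[0, 0, 0], [0, 0, 0.15], -1],
  [[0, 0, 0], [0, 0, 0.15], 0.5],
  [[0, 0, 0], [0, 0, 0.15], 1],
  [[0, 0, 0], [0, 0, 0.15], 1],
  [[0, 0, 0], [0, 0, 0.15], 1],
  [[0, 0, 0], [0, 0, 0.15], 1],
  [[0, 0, 0], [0, 0, 0.15], 1],
  [[0, 0, 0], [0, 0, -2], 1],
  [[0, 0, 0], [0, 0, -6], 1],
  [[0, 0, 0], [0, 0, -10], 1],
  [[0, 0, 0], [0, 0, -14], 1],
  [[0, 0, 0], [0, 0, -18], 1],
], newtons=40)

```text
clock: 29.45
eef_pos: [590.2, 238.6, 182.3]
tcp_rot: [0.777, 0.63, -0.0, 0.0]
wrist_force: [-0.2, 0.4, -0.3]
grip_width: 0.687
```

```bash
python3 mv.py 578.3 46.6 135 78; python3 roll.py yellow 202
```

```text
t 29.45 tcp [590.2 238.6 182.3] theta 78.1 tilt [-0. -0. -1.] q7 0.74 F [-0.2  0.4 -0.3] grip 0.687
turn [-0.   0.   0.1] shift cm [-19.03   2.79   4.73]
yellow outer [140.6 465.1] @z202 [665.2 117. ] [ 6.3 27.8]
yellow outer [181.4 424. ] @z202 [632.4 160.2] [ 9.7 18.7]
yellow outer [324.6 335.1] @z202 [594.9 237.9] [30.4 37.6]
yellow outer [324.4 320. ] @z202 [591.3 238.5] [56.8 70.9]
yellow hole [324.3 325.1] @z202 [591.  238.6] [43.9 44. ]
```

Call:
apply_moves([
  [[0, 0, 0], [-4.5, 0.5, 0], 1],
  [[0, 0, 0], [-9, 1.2, 0], 1],
  [[0, 0, 0], [-14, 2, 0.5], 1],
  [[0, 0, 0], [-18, 2.7, 1.5], 1],
  [[0, 0, 0], [-19, 2.8, 3.5], 1],
  [[0, 0, 0], [-19, 2.8, 5], 1],
  [[0, 0, 0], [-19, 2.8, 5], 1],
  [[0, 0, 0], [-19, 2.8, 5], 1],
])

```text
clock: 30.3
eef_pos: [578.8, 47.4, 130.9]
tcp_rot: [0.776, 0.63, 0.0, -0.0]
wrist_force: [0.7, 0.5, -0.3]
grip_width: 0.69
```

```bash
python3 mv.py 578.3 46.6 97 78; python3 dial.py w21.png 255 140 140
```

```text
t 30.30 tcp [578.8  47.4 130.9] theta 78.1 tilt [ 0.  0. -1.] q7 0.96 F [ 0.7  0.5 -0.3] grip 0.690
turn [-0.  -0.   0.1] shift cm [-0.09 -0.03  3.39]
```

View pics/w21.png

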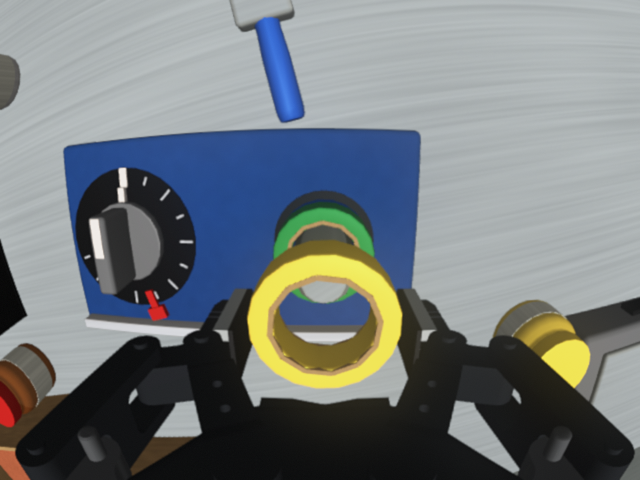

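Call:
apply_moves([
  [[0, 0, 0], [-0.05, 0, 0.5], 1],
  [[0, 0, 0], [-0.05, 0, 1.5], 1],
  [[0, 0, 0], [-0.05, 0, 2.5], 1],
  [[0, 0, 0], [-0.05, 0, 3.4], 1],
  [[0, 0, 0], [-0.05, 0, 3.4], 1],
])

```text
clock: 30.85
eef_pos: [577.9, 46.5, 95.1]
tcp_rot: [0.777, 0.63, -0.001, -0.001]
wrist_force: [0.5, -0.5, -0.6]
grip_width: 0.688
```

```bash
python3 mv.py 578.3 46.6 75 78; python3 dial.py w22.png 255 140 140
```

```text
t 30.85 tcp [577.9  46.5  95.1] theta 78.1 tilt [-0.002 -0.    -1.   ] q7 0.94 F [ 0.5 -0.5 -0.6] grip 0.688
turn [-0.1  0.   0.1] shift cm [0.02 0.04 2.01]
```

View pics/w22.png

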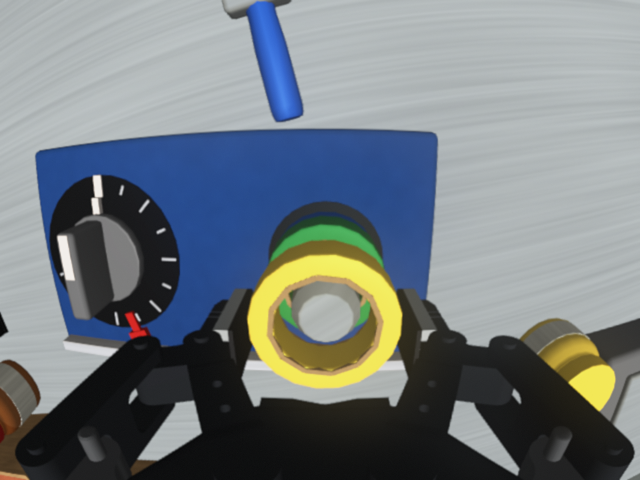

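Threaded. Lower and release just above green.

Call:
apply_moves([
  [[0, 0, 0], [0, 0.04, 0.8], 1],
  [[0, 0, 0], [0, 0.04, 1.6], 1],
  [[0, 0, 0], [0, 0.04, 2], 1],
  [[0, 0, 0], [0, 0.04, 2], 1],
  [[0, 0, 0], [0, 0.04, 2], -0.7],
  [[0, 0, 0], [0, 0.04, 2], -0.7],
  [[0, 0, 0], [0, 0.04, 2], -0.7],
  [[0, 0, 0], [0, 0.04, 2], -0.7],
  [[0, 0, 0], [0, 0.04, -1], -0.7],
  [[0, 0, 0], [0, 0.04, -5], -0.7],
  [[0, 0, 0], [0, 0.04, -8], -0.7],
  [[0, 0, 0], [0, 0.04, -8], -1],
])

```text
clock: 32.1
eef_pos: [580.4, 46.7, 180.3]
tcp_rot: [0.777, 0.63, 0.002, 0.001]
wrist_force: [-0.0, 0.3, 0.1]
grip_width: 0.987
```

```bash
python3 mv.py 549 -95.5 150 78; python3 dial.py w23.png 255 140 140;  python3 - <<'E'
from h import *
for n in ('top','side'):
    o,c=snap(n,n[0]+'23.png')
    im=cv2.imread('pics/'+n[0]+'23.png'); cr=im[165:285,250:410] if n=='top' else im[190:325,250:410]
    cv2.imwrite('pics/z%s23.png'%n[0],cv2.resize(cr,None,fx=4,fy=4))
E
```

```text
t 32.10 tcp [580.4  46.7 180.3] theta 78.1 tilt [ 0.006  0.001 -1.   ] q7 0.98 F [-0.   0.3  0.1] grip 0.987
turn [ 0.3 -0.1  0.1] shift cm [-14.56  -0.15   3.01]
```

View pics/zs23.png

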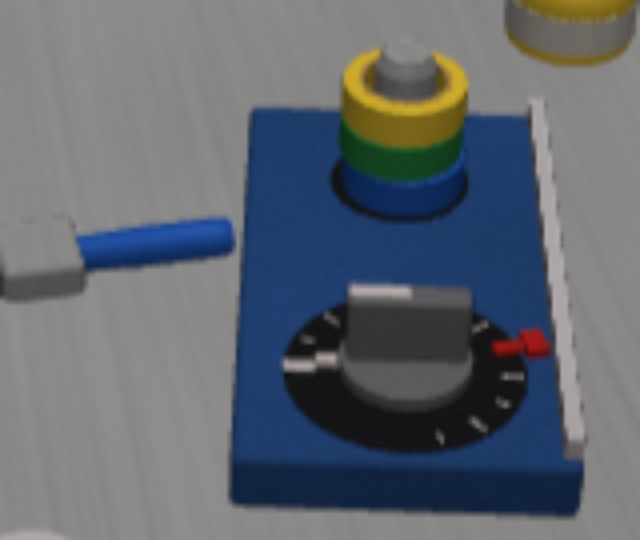

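View pics/w23.png

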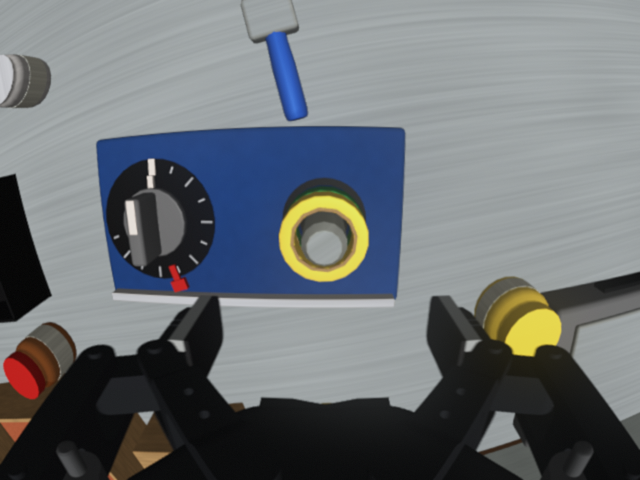

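All three rolls are stacked in order and seated, and the dial is still at zero. Back to the dial.

Call:
apply_moves([
  [[0, 0, 0], [-4, 0, 0], -1],
  [[0, 0, 0], [-9, -0.1, 0], -1],
  [[0, 0, 0], [-13, -0.1, 1], -1],
  [[0, 0, 0], [-14.6, -0.15, 3], -1],
  [[0, 0, 0], [-14.6, -0.15, 3], -1],
  [[0, 0, 0], [-14.6, -0.15, 3], -1],
])

```text
clock: 32.85
eef_pos: [547.2, -95.4, 146.0]
tcp_rot: [0.776, 0.63, -0.0, -0.001]
wrist_force: [0.7, 0.8, 0.4]
grip_width: 1.004
```

```bash
python3 mv.py 549 -95.3 47 78; python3 dial.py w24.png 240 140 180; python3 - <<'E'
from circ import *
o=r.get_obs();c=optics.camera('wrist')
C,rad,n,e=dialc(c,o,(325,228)); print('C',C,rad,n,e)
E
```

```text
t 32.85 tcp [547.2 -95.4 146. ] theta 78.1 tilt [-0.001  0.001 -1.   ] q7 1.17 F [0.7 0.8 0.4] grip 1.004
turn [-0.1 -0.   0.1] shift cm [0.04 0.19 9.9 ]
white [321, 161, 9, 35, 283] [325. 177.] [508.  -86.6  31. ] [503.1 -85.6  74. ]
white [320, 213, 12, 43, 503] [325.5 234.4] [548.4 -94.7  31. ] [536.8 -92.4  74. ]
red [337, 287, 20, 32, 393] [345.  304.7] [606.3 -91.6  31. ] [585.  -89.8  74. ]
C [549.12836628 -95.26642799] 53.65356501016181 117 0.9769599526548518
```

View pics/z_w24.png

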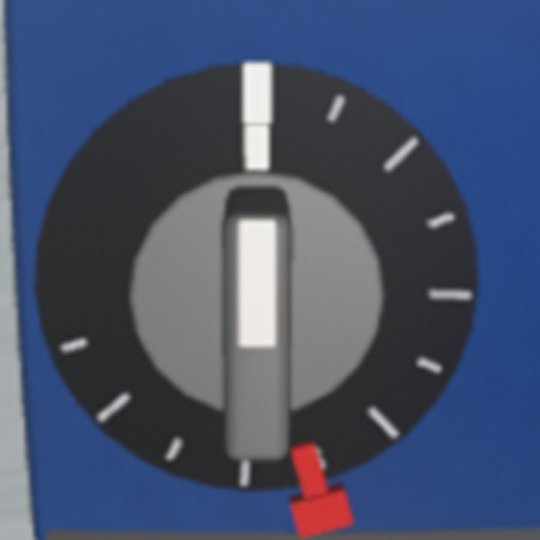

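```bash
python3 - <<'E'
from circ import *
o=r.get_obs();c=optics.camera('wrist'); C=np.array([549.13,-95.27])
im=np.array(c['color']); hsv=cv2.cvtColor(im,cv2.COLOR_RGB2HSV)
rd=((hsv[...,1]>120)&((hsv[...,0]<8)|(hsv[...,0]>172))&(hsv[...,2]>80))
a=lambda p:np.degrees(np.arctan2(p[1]-C[1],p[0]-C[0]))
for v in range(284,322,2):
    us=np.where(rd[v,300:400])[0]+300
    if len(us): p=onz(c,(us.mean(),v),32,o); print(v,us.min(),us.max(),'r %.1f a %.2f'%(np.hypot(*(p[:2]-C)),a(p)))
gray=im.min(2).astype(float)
for v in (164,170,176,180,186,190,194):
    w=np.clip(gray[v,312:340]-110,0,None); u=(w*np.arange(312,340)).sum()/w.sum(); p=onz(c,(u,v),31.5,o); print('zero/ptr',v,'%.2f r %.1f a %.2f'%(u,np.hypot(*(p[:2]-C)),a(p)))
# ticks: find all gray ticks
E
```

```text
286 340 343 r 42.2 a 6.48
288 336 343 r 43.3 a 3.94
290 336 344 r 45.0 a 3.86
292 336 344 r 46.6 a 3.34
294 337 345 r 48.4 a 3.71
296 337 346 r 50.2 a 3.65
298 338 347 r 52.0 a 3.99
300 339 347 r 53.7 a 3.92
302 340 352 r 56.1 a 5.74
304 339 353 r 57.7 a 5.26
306 336 354 r 59.1 a 4.10
308 336 354 r 60.8 a 3.68
310 337 355 r 62.7 a 3.97
312 337 355 r 64.4 a 3.58
314 338 351 r 65.8 a 2.23
316 338 345 r 67.0 a -0.04
zero/ptr 164 324.21 r 50.5 a 167.88
zero/ptr 170 324.21 r 46.3 a 167.86
zero/ptr 176 324.21 r 42.1 a 167.83
zero/ptr 180 324.24 r 39.3 a 167.78
zero/ptr 186 324.23 r 35.1 a 167.74
zero/ptr 190 324.23 r 32.2 a 167.70
zero/ptr 194 324.25 r 29.4 a 167.63
```

Call:
apply_moves([
  [[0, 0, 0], [0.03, 0.15, 3], -1],
  [[0, 0, 0], [0.03, 0.15, 6], -1],
  [[0, 0, 0], [0.03, 0.15, 8.5], -1],
  [[0, 0, 0], [0.03, 0.15, 9.9], -1],
  [[0, 0, 0], [0.03, 0.15, 9.9], -1],
  [[0, 0, 0], [0.03, 0.15, 9.9], 1],
  [[0, 0, 0], [0.03, 0.15, 9.9], 1],
  [[0, 0, 0], [0.03, 0.15, 9.9], 1],
  [[0, 0, 0], [0.03, 0.15, 9.9], 1],
  [[0, 0, 0], [0.03, 0.15, 9.9], 1],
  [[0, 0, 0], [0.03, 0.15, 9.9], 1],
  [[0, 0, 0], [0.03, 0.15, 9.9], 1],
], newtons=40)

```text
clock: 34.2
eef_pos: [549.3, -95.4, 48.1]
tcp_rot: [0.776, 0.63, 0.001, 0.0]
wrist_force: [-1.1, 4.1, 8.4]
grip_width: 0.153
```

```bash
python3 mv.py 549 -95.3 47 -86; python3 dial.py w25.png 255 140 140
```

```text
t 34.20 tcp [549.3 -95.4  48.1] theta 78.1 tilt [ 0.001  0.001 -1.   ] q7 1.11 F [-1.1  4.1  8.4] grip 0.153
turn [-1.000e-01 -1.000e-01  1.641e+02] shift cm [ 0.01 -0.03  0.11]
white [318, 172, 15, 58, 802] [325.  199.4] [508.6 -86.5  31. ] [501.  -84.9  74. ]
white [364, 190, 7, 13, 43] [367.  196.3] [511.  -68.3  31. ] [502.8 -71.7  74. ]
white [314, 269, 23, 11, 248] [325.1 274.1] [542.5 -93.5  31. ] [525.8 -90.1  74. ]
```

View pics/w25.png

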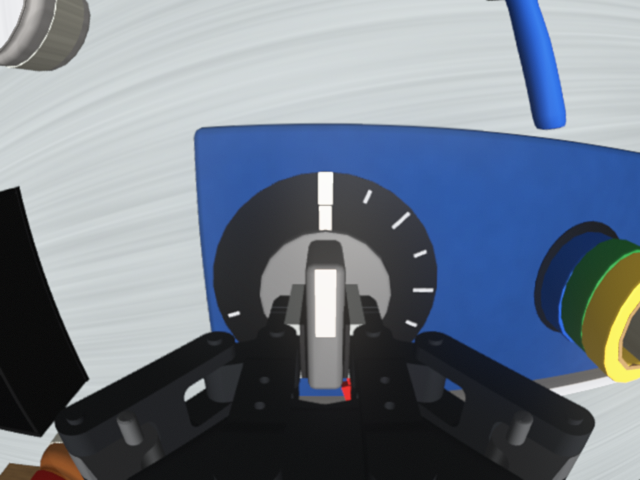

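Call:
apply_moves([
  [[0, 0, 8], [0, 0, 0], 1],
  [[0, 0, 16], [0, 0, 0], 1],
  [[0, 0, 24], [0, 0, 0], 1],
  [[0, 0, 32], [0, 0, 0], 1],
  [[0, 0, 40], [0, 0, 0], 1],
  [[0, 0, 48], [0, 0, 0], 1],
  [[0, 0, 56], [0, 0, 0], 1],
  [[0, 0, 64], [0, 0, 0], 1],
  [[0, 0, 72], [0, 0, 0], 1],
  [[0, 0, 80], [0, 0, 0], 1],
  [[0, 0, 88], [0, 0, 0], 1],
  [[0, 0, 88], [0, 0, 0], 1],
])

```text
clock: 35.45
eef_pos: [549.2, -95.3, 48.1]
tcp_rot: [0.996, -0.089, 0.0, -0.0]
wrist_force: [-1.2, 4.1, 10.8]
grip_width: 0.157
```

```bash
python3 mv.py 549.1 -95.3 48 -86
```

```text
t 35.45 tcp [549.2 -95.3  48.1] theta -10.2 tilt [ 0.     0.001 -1.   ] q7 0.14 F [-1.2  4.1 10.8] grip 0.157
turn [-0.   0.  75.8] shift cm [-0.01  0.    0.01]
```

Stop short at about −84.5° so I don't overshoot, then look.

Call:
apply_moves([
  [[0, 0, 8], [0, 0, 0], 1],
  [[0, 0, 16], [0, 0, 0], 1],
  [[0, 0, 24], [0, 0, 0], 1],
  [[0, 0, 32], [0, 0, 0], 1],
  [[0, 0, 40], [0, 0, 0], 1],
  [[0, 0, 48], [0, 0, 0], 1],
  [[0, 0, 56], [0, 0, 0], 1],
  [[0, 0, 64], [0, 0, 0], 1],
  [[0, 0, 70], [0, 0, 0], 1],
  [[0, 0, 74], [0, 0, 0], 1],
  [[0, 0, 74], [0, 0, 0], 1],
  [[0, 0, 74], [0, 0, 0], 1],
])

```text
clock: 36.65
eef_pos: [549.2, -95.2, 48.1]
tcp_rot: [0.744, -0.668, -0.0, -0.001]
wrist_force: [-1.5, 5.1, 11.9]
grip_width: 0.155
```

```bash
python3 mv.py 549.1 -95.3 48 -86;  python3 dial.py w26.png 250 140 150
```

```text
t 36.65 tcp [549.2 -95.2  48.1] theta -83.9 tilt [ 0.001  0.001 -1.   ] q7 -0.69 F [-1.5  5.1 11.9] grip 0.155
turn [-0.   0.1  2.1] shift cm [0.01 0.01 0.01]
white [339, 140, 61, 22, 671] [378.5 146.7] [ 616.7 -111.1   31. ] [ 617.4 -104.8   74. ]
white [359, 185, 11, 22, 72] [364.1 195.3] [ 595.  -107.5   31. ] [ 601.6 -102.2   74. ]
white [275, 188, 11, 21, 74] [280.1 198.3] [589.8 -71.3  31. ] [597.8 -75.7  74. ]
white [319, 206, 12, 25, 290] [324.5 217.8] [583.1 -91.5  31. ] [592.9 -90.5  74. ]
white [393, 216, 7, 8, 24] [396.5 219.9] [ 585.7 -123.5   31. ] [ 594.8 -113.8   74. ]
white [313, 269, 23, 21, 460] [324.4 279.1] [554.3 -94.5  31. ] [571.9 -92.7  74. ]
red [313, 147, 34, 58, 1321] [329.2 169.7] [604.3 -91.3  31. ] [608.4 -90.3  74. ]
```

View pics/z_w26.png

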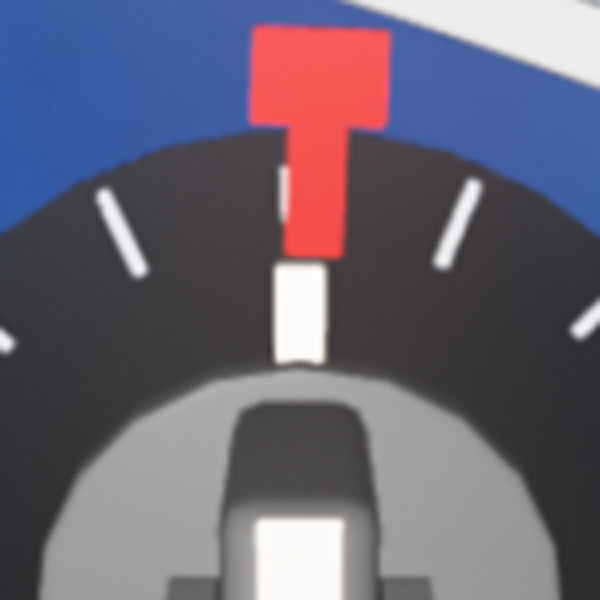

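```bash
cat > fl.py <<'E'
from circ import *
o=r.get_obs();c=optics.camera('wrist'); C=np.array([549.2,-95.3])
th=np.degrees(np.arctan2(*R.from_quat(o['tcp_rot']).as_matrix()[[1,0],0]))
im=np.array(c['color']); hsv=cv2.cvtColor(im,cv2.COLOR_RGB2HSV).astype(int)
rd=((hsv[...,1]>120)&((hsv[...,0]<8)|(hsv[...,0]>172))&(hsv[...,2]>80))
wh=(hsv[...,1]<40)&(hsv[...,2]>170)
a=lambda p:np.degrees(np.arctan2(p[1]-C[1],p[0]-C[0]))
print('theta',th)
F=[];Pp=[]
for v in range(120,240):
    for nm,m,L in (('flag',rd,F),('ptr',wh,Pp)):
        us=np.where(m[v,300:350])[0]+300
        if not len(us): continue
        if nm=='ptr': us=us[abs(us-324.5)<9]
        if not len(us): continue
        p=onz(c,(us.mean(),v),32,o); L.append((v,len(us),us.mean(),np.hypot(*(p[:2]-C)),a(p)))
F=np.array(F);Pp=np.array(Pp)
f=F[(F[:,3]>41)&(F[:,3]<52)&(F[:,1]<20)]; p=Pp[(Pp[:,3]<40)&(Pp[:,3]>29)]
for n,q in (('flag',f),('ptr',p)):
    if len(q): print(n,len(q),'width',np.median(q[:,1]),'u',q[0,2],q[-1,2],'r',q[:,3].min().round(1),q[:,3].max().round(1),'ang med %.2f'%np.median(q[:,4]),q[::4,4].round(2))
E
python3 fl.py
```

```text
theta -83.8612626691005
flag 25 width 15.0 u 328.5 328.0 r 41.3 51.8 ang med 4.04 [4.41 4.1  3.77 3.94 3.85 4.04 4.25]
ptr 24 width 12.0 u 324.5 324.5 r 29.3 39.6 ang med 6.35 [6.35 6.03 6.03 6.02 6.4  6.42]
```

Call:
apply_moves([
  [[0, 0, 1], [0, 0, 0], 1],
  [[0, 0, 2.1], [0, 0, 0], 1],
  [[0, 0, 2.1], [0, 0, 0], 1],
  [[0, 0, 2.1], [0, 0, 0], 1],
])

```text
clock: 37.15
eef_pos: [549.2, -95.2, 48.1]
tcp_rot: [0.732, -0.682, -0.0, -0.001]
wrist_force: [-0.8, 5.0, 12.2]
grip_width: 0.155
```

```bash
python3 fl.py; python3 dial.py w27.png 250 140 150
```

```text
theta -85.96185123712321
flag 25 width 15.0 u 324.5 324.5 r 41.3 51.8 ang med 3.99 [4.23 3.99 3.99 3.99 3.98 4.27 4.28]
ptr 24 width 12.0 u 324.5 324.5 r 29.3 39.6 ang med 4.33 [4.29 3.98 4.32 4.33 4.35 4.37]
white [334, 140, 66, 20, 686] [377.  146.3] [ 616.1 -112.9   31. ] [ 617.1 -106.7   74. ]
white [356, 184, 10, 21, 70] [360.4 194. ] [ 594.9 -107.5   31. ] [ 601.6 -102.8   74. ]
white [271, 190, 12, 20, 68] [276.5 199.5] [589.9 -71.3  31. ] [598.  -76.4  74. ]
white [319, 206, 12, 25, 289] [324.5 217.7] [583.2 -92.7  31. ] [593.1 -92.1  74. ]
white [391, 211, 9, 11, 34] [395.2 216.2] [ 586.2 -124.    31. ] [ 595.3 -114.9   74. ]
white [313, 270, 23, 20, 448] [324.2 279.5] [554.1 -94.7  31. ] [571.8 -93.5  74. ]
red [308, 147, 34, 58, 1324] [324.4 170. ] [604.2 -91.2  31. ] [608.4 -90.9  74. ]
```

View pics/z_w27.png

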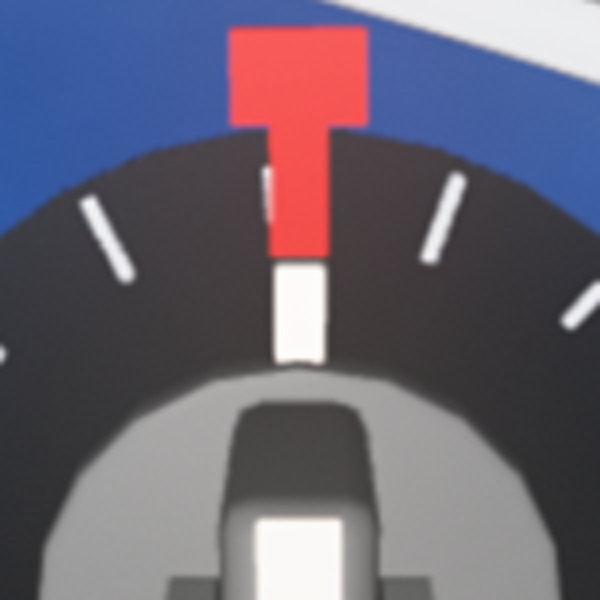

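Pointer and flag are in line to about 0.3 px. Release and lift straight up.

Call:
apply_moves([
  [[0, 0, 0], [0, 0, 0], -1],
  [[0, 0, 0], [0, 0, 0], -1],
  [[0, 0, 0], [0, 0, 0], -1],
  [[0, 0, 0], [0, 0, 0], -1],
  [[0, 0, 0], [0, 0, 0], -1],
  [[0, 0, 0], [0, 0, 0], -1],
  [[0, 0, 0], [0, 0, -3], -1],
  [[0, 0, 0], [0, 0, -7], -1],
  [[0, 0, 0], [0, 0, -11], -1],
  [[0, 0, 0], [0, 0, -15], -1],
  [[0, 0, 0], [0, 0, -15], -1],
  [[0, 0, 0], [0, 0, -15], -1],
])

```text
clock: 38.45
eef_pos: [549.1, -96.0, 198.0]
tcp_rot: [0.731, -0.682, 0.0, -0.0]
wrist_force: [0.4, -0.3, -0.2]
grip_width: 1.0
```

```bash
python3 mv.py 549 -95.3 200 -86; python3 dial.py w28.png 255 130 140; python3 - <<'E'
from h import *
for n in ('top','side'):
    o,c=snap(n,n[0]+'28.png')
im=cv2.imread('pics/s28.png'); cv2.imwrite('pics/zs28.png',cv2.resize(im[190:325,250:410],None,fx=4,fy=4))
E
```

```text
t 38.45 tcp [549.1 -96.  198. ] theta -86.0 tilt [ 0.001  0.    -1.   ] q7 -0.86 F [ 0.4 -0.3 -0.2] grip 1.000
turn [-0.1 -0.   0. ] shift cm [-0.07  0.   -0.2 ]
white [306, 130, 89, 26, 577] [355.5 140.5] [ 616. -117.   31.] [ 616.5 -113.4   74. ]
white [321, 171, 6, 12, 69] [323.5 176.7] [583.8 -92.9  31. ] [588.7 -92.6  74. ]
white [319, 196, 10, 35, 333] [323.3 212.5] [553.3 -94.8  31. ] [562.5 -94.3  74. ]
white [306, 260, 8, 10, 62] [309.5 264.7] [505.4 -85.9  31. ] [521.3 -86.6  74. ]
red [315, 141, 17, 29, 337] [323.2 152.2] [604.2 -91.2  31. ] [606.4 -91.2  74. ]
```

View pics/z_w28.png

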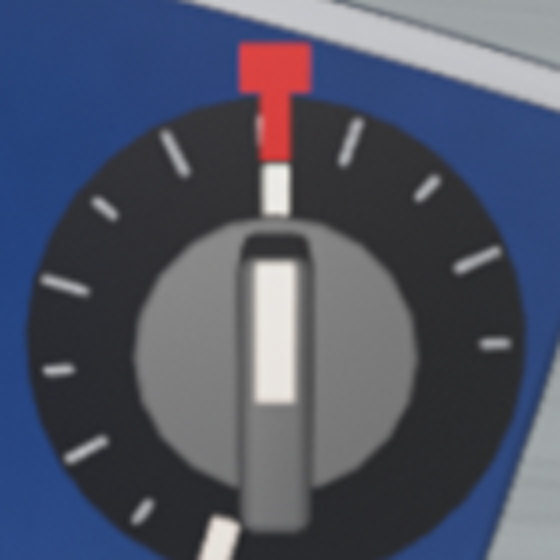

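View pics/s28.png

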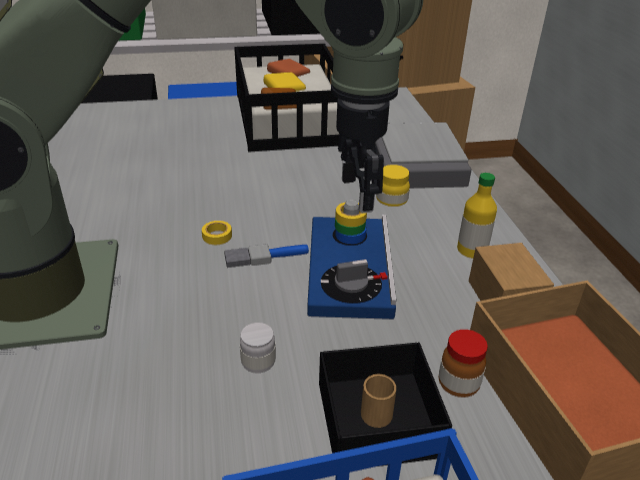

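View pics/t28.png

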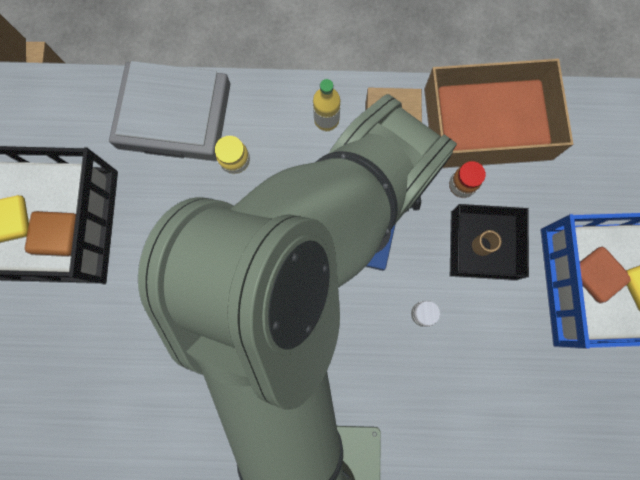

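The pointer is at the flag, the stack is home, the core is in the bin, and the bystanders sit at their starting pixels. Handing in.

```bash
python3 -c "
from h import *
r.close_job(); print(r.get_obs()['clock'])"
```

```text
the job is handed in; nothing more can be done
the job is handed in; nothing more can be done
```

The job is done and handed in after about 38.5 s on the robot clock. I turned the dial back to zero and put the core in the bin. Then I stacked blue, green and yellow on the spindle from the bottom up; there was no orange roll on the bench. Last, I turned the dial clockwise about 164° to the red flag.

**Last checks**
- **Dial:** the pointer lines up with the flag within about 0.3 px (0.3° or less), both before and after I let go.
- **Rolls:** the side view shows all three seated, with the spindle tip showing above them. I let blue drop about 10 mm at the end, because the gripper body would have touched the spindle top.
- **Core and bystanders:** the core stands in the bin. The tub, jar, can and brush, and the second yellow ring I left alone, look to be where they started.
- **Disagreements:** the wrist and top cameras differed by about 2 mm in absolute position, within the stated calibration. No check failed, and I saw no knocked roll or slackened grip.

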